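# Set the code reader and show it a counting slide

## Robot

A 6-joint arm with a two-finger parallel gripper is mounted at the origin on the work surface. World frame = base frame: x ahead of the robot, y to its left, z up, the work surface at z = 0. Lengths are in m, angles in degrees, forces in N, time in s.
With the tool pointing down it reaches from about 0.25 to 0.725 m from the base axis. Payload 9.7 kg.
Tool frame: the origin (TCP) lies between the finger pads; the fingertips stand 11 mm ahead of it and the grasp point (between the pads) lies 8 mm behind it; z points along the fingers, x is the direction in which the jaws open and shut, and the axes are right-handed (so a half turn about z gives the same grasp; the last joint's range is limited). The gripper opens to 85 mm and grips with 20 to 120 N. Pads are 22 mm wide; open, the fingers measure 114 mm over their backs; the gripper's body (76 mm by 85 mm) begins 54 mm behind the grasp point. The pads swing forward as they close: fully open they stand 13 mm farther back than shut.
Start: joints at [69.328, 4.979, 10.078, 95.1, 0, 90], TCP at [0.194, 0.515, 0.242] pointing down, gripper open.
Joint ranges: [-179.16, 179.16], [-48.56, 103.87], [-65.8, 70.77], [-126.05, 130.52], [-82.76, 87.17], [-180, 180]. Speed limits (degrees/s): [127.2, 127.2, 147.25, 180, 180, 180].

## Interface

Orientations are given as [roll, pitch, yaw] about the fixed x, y, z axes, in that order (R = Rz(yaw) Ry(pitch) Rx(roll)).
In Python, from workcell import get_obs, camera, job_done, spotter gives the robot as it stands.
- The arm moves only by the tool play_rows, never from a script. Its argument "rows" is a list of rows, each a list of 3 entries, a list of its own where there are three numbers: the closure, from 0 (fully open) to 1 (shut), then the shift along the tool's x, y, z in cm, then the turn, a rotation vector about the tool's x, y, z in degrees. In form: [[claw, [x, y, z], [wx, wy, wz]], ...]. A call has 1 to 12 rows; each row shifts and turns the pose as measured when the row begins, along the tool's axes as they then stand; what a row does not reach is not made up. A row lasts 1/10 s, in which the tool goes at most 50 mm and 8.59 degrees, less where a joint would pass 70% of its speed; a pose out of reach is approached as far as the arm can. A call is refused whole if a number of a shift passes 5 or a number of a turn 8.59, either way. A call with a gripper value outside its range is refused whole. The fingers move at their own pace and stop on an object; "newtons" is the grip in N (left out, the last holds). Time passes only in rows, so rows that do not move let the fingers close. It gives the time, the measured TCP pose, the force and the opening at its end, in the units of the state.
- get_obs(): the state, without advancing time (a new reading comes with each control period).
- camera(name): name is "scene" or "side" or "wrist"; returns a dict with "img" (384x512x3 uint8, red, green, blue), "intrinsics" (3x3 intrinsics, pixels), "xyz" and "orientation" of the camera in the world. Camera axes: x right, y down, z forward; pixel columns grow to the right and rows downward; lengths in m; the calibration is good to about 2 mm. A picture is of the moment at which its call begins. There is no depth.
- job_done(): hands the job in, once; it reports no verdict.
Trained networks look in a picture, given as the dict that the camera call returned (one of the last four; its "shot" number tells which), for a name from the list of things; names that differ only in an ending like _2 or _b are one class to them, and where a whole thing is asked for, a point or a joint stands for the part that bears it (a point fixed in the world has none). Each returns a list of dicts, best first, with "confidence" (0 to 1); they miss things now and then, are a little off and sometimes report something else, mostly with a low value. They report only what shows in the picture. A call takes as long as a camera call.
- spotter.spot_in(picture, thing): "point" ([x, y, z] in m, in world coordinates, good to about 4 mm: the middle of the surface that is visible of it).
- spotter.trace(picture, thing): "pixels" (384x512 bool, what is visible of it).
The state is a dict: "time": time; "q": joint angles; "qd": joint speeds; "joint_efforts": joint torques, N m; "ee_pos": TCP position; "tcp_rot": TCP orientation; "wrist_force": force on the tool from outside, world axes, zero at the start; "torque": the same for the moment, N m; "opening": finger opening in m.
Only numpy, scipy, OpenCV 4.12 (cv2) and the standard library are available. Lean on these libraries where they do the work, as an engineer would, in place of code of your own. Each camera call takes 0.05 s, during which the arm holds its last target.

## Task

Lift the red clamp lever on the code reader's carriage, slide the carriage along its rail until its red pointer stands at the yellow mark, and press the lever flat again to lock it there. Then pick up the yellow-ended glass slide from the draining rack by its plain end (its label end is the one with the small notch cut out of a corner), disturbing nothing else, and carry it label up to the reader: hold the label end over the centre of the black reading pad, about 80 mm above it, the slide level and its notched label end pointing towards the reader. Finish while holding it still there; do not put it down.

Things in the scene. Friction and masses are not known exactly. Their poses are not given: they have to be found in the camera images.
- station: Code reader station, fixed: grey base plate 300 mm (x) by 400 mm (y), 8 mm thick, origin at the centre of its underside; its x axis points from the robot's side to the reader's side. An aluminium rail 40 mm wide runs along y at x = +90 mm, its top 36 mm above the desk. On it rides the dark carriage, 66 mm by 160 mm, top 63 mm above the desk, with the red lever and the reader's post.
- carriage (a joint): Position of the reader carriage along the rail in m: 0 at its stop at the station's -y end, growing towards +y, 0.20 at the other stop. At 0.040 the red pointer stands at the yellow mark. Unlocked it moves against about 3 N of friction and stays where it is left; locked, the brake holds it against about 20 N.
- lever (a joint): Angle of the red clamp lever in rad: 0 = lying flat towards the station's -x, locked; 1.25 = fully raised. The brake lets go above about 0.5. It stays where it is left; moving it takes 3 to 5 N at its grip. The lever may be kept in the fingers while the carriage is slid by it.
- lever_grip (a point): Centre of the red grip of the clamp lever, 70 mm from the hinge; the grip is 40 mm long, 14 mm wide (along the station's y), 13 mm thick, and is 78 mm above the desk when flat.
- lever_hinge (a point): Hinge axis of the clamp lever, at the middle of its hub, 78 mm above the desk; the axis runs along the station's y. Rides with the carriage. From flat the grip rises and swings towards the station's +x.
- pointer (a point): The red pointer on the robot's side of the carriage (another is on the far side); rides with the carriage.
- mark (a point): The yellow mark: a 4 mm wide yellow line across the white scale beside the rail, on the robot's side (another lies on the far side). Pointer and mark agree when they have the same y in the station's frame.
- read_spot (a point): Where the middle of the slide's label end is to be held: 80 mm above the centre of the black reading pad. The pad is 100 mm square, its top 11 mm above the desk, centred at x = -70 mm, y = -110 mm of the station, with white corner marks and a centre cross. Straight in front (-x) of the reader head when the carriage is at the mark.
- slide_mid (a point): Centre (half-way up) of the wanted slide: glass, 76 mm (x) by 26 mm (y) by 4 mm, 20 g, both 18 mm end bands frosted yellow, the middle clear. The label end is +x: its +y corner has a 6 mm square notch. The plain end, -x, has square corners. z is up out of the label face; it starts label up, level across the rack's rods, both ends 22 mm beyond them. Hold it by its long edges.
- slide_label (a point): Middle of the label end of the wanted slide, on its upper face: 28 mm from the slide's centre along its +x.
- rack: Draining rack, fixed: steel tray 120 mm (x) by 230 mm (y), 12 mm high, origin at the centre of its underside. Two 6 mm rods run along y at x = -13 and +13 mm, tops 36 mm above the desk, on end plates 50 mm wide at y = -106 and +106 mm. Three slides lie across the rods about 76 mm apart; any may be the wanted one. The rack may be turned any way round.
- slide_blue: Another slide of the same size with blue ends, on the rack; leave alone. Origin at the centre of its underside.
- slide_white: Another slide of the same size with white ends, on the rack; leave alone. Origin at the centre of its underside.
- mouse: Black computer mouse, 105 by 60 by 34 mm; leave alone.
- marker: Marker pen lying on the desk, 140 by 13 by 15 mm; leave alone.
- coverslip_box: White box with a green lid, 61 by 35 by 22 mm; leave alone.
- note_block: Yellow note block, 76 by 76 by 18 mm; leave alone.
- jar: White jar with a blue cap, 60 mm in diameter, 75 mm high; leave alone.
- disinfectant: White bottle with a green cap, 68 mm in diameter, 170 mm high; leave alone.
- reader_head (a point): Middle of the cream reader head on the carriage's post, 100 mm from the lever towards the station's -y: 62 mm wide (y), 97 mm deep (x), its lowest point 180 mm and its top 282 mm above the desk; keep the hand clear of it. It looks down and towards the station's -x at the reading pad.

How it is judged:
By the outcome, as a careful person would: the job done as asked, in the order asked, and still so for the second after the job is handed in, while the arm keeps its last pose, push and grip.
It also fails if it takes over 56 s, if anything falls off the work surface, if the arm or the gripper's body presses on something with over 40 N, if the wrist force passes 120 N, or if a joint passes its speed limit or range.

## Working session

There is one attempt and no reset: what is moved stays moved. The work goes in short steps, Python scripts to look and compute and a tool call to move; the robot and the scene stay as the last step left them, time stands still between calls to the robot, and variables do not carry over. Pictures are saved under pics/ and viewed, and the job is handed in when it is done.

Besides the shell and the picture viewer there is one more tool, called after "Call:" as name([rows], argument=value, ...), one row to a line, values as JSON. play_rows: Moves the arm, as the interface text tells. Its arguments: {"type":"object","properties":{"rows":{"type":"array","items":{"type":"array"}},"newtons":{"type":"number"}},"required":["rows"]}

```bash
ls; mkdir -p pics; cat > h.py <<'E'
import numpy as np, cv2
from scipy.spatial.transform import Rotation as R
from workcell import get_obs, camera, job_done, spotter
def save(p,n): cv2.imwrite(f'pics/{n}.png',cv2.cvtColor(p['img'],cv2.COLOR_RGB2BGR))
def camR(p):
    o=np.array(p['orientation'],float)
    return o if o.shape==(3,3) else R.from_euler('xyz',o,degrees=True).as_matrix()
def ray(p,u,v):
    d=camR(p)@np.linalg.inv(np.array(p['intrinsics']))@np.array([u,v,1.]); return np.array(p['xyz']),d
def atz(p,u,v,z):
    o,d=ray(p,u,v); return o+d*(z-o[2])/d[2]
def proj(p,X):
    c=np.array(p['intrinsics'])@camR(p).T@(np.array(X)-np.array(p['xyz'])); return c[:2]/c[2]
E
python3 - <<'E'
from h import *
print(get_obs())
for n in ['scene','side','wrist']:
    p=camera(n); save(p,n+'0'); print(n,p['intrinsics'],p['xyz'],p['orientation'],p['shot'])
    for t in ['station','lever_grip','pointer','mark','slide_mid','slide_label','rack','lever_hinge','reader_head','read_spot','slide_blue','slide_white']:
        try: print(t,[(np.round(d['point'],3).tolist(),round(d['confidence'],2)) for d in spotter.spot_in(p,t)[:2]])
        except Exception as e: print(t,e)
print(get_obs()['time'])
E
```

```text
pics
{'time': 0.0, 'q': array([6.93308084e+01, 5.01241452e+00, 1.00353872e+01, 9.50980166e+01,
       1.24264108e-03, 9.00013492e+01]), 'qd': array([ 0.05443818, -0.05955678, -0.076673  , -0.07583255, -0.04718078,
       -0.06707541]), 'joint_efforts': array([ 7.03304922e-04, -5.20393109e+01,  4.64798176e+01,  1.66295929e-02,
       -1.93119155e-05,  9.09514682e-06]), 'ee_pos': array([0.19405969, 0.51441723, 0.24157879]), 'tcp_rot': array([-1.79998759e+02,  7.50439346e-02,  6.93294591e+01]), 'wrist_force': array([0.31673292, 0.04527221, 0.66723774]), 'torque': array([0.03475095, 0.00152314, 0.00317503]), 'opening': 0.08568218221301885}
scene [[431.56565092   0.         257.89093654]
 [  0.         431.56565092 190.8620588 ]
 [  0.           0.           1.        ]] [1.38280911 0.98957054 0.99714483] [-1.22948223e+02  4.14706430e-02  1.40008945e+02] 1
station [([0.605, -0.128, 0.006], 0.92), ([0.606, -0.065, 0.085], 0.38)]
lever_grip [([0.607, -0.057, 0.084], 0.54), ([0.571, -0.478, 0.085], 0.35)]
pointer [([0.649, -0.137, 0.084], 0.76)]
mark [([0.606, -0.065, 0.084], 0.64), ([0.606,
[... 859 characters left out ...]
 0.591, 0.047], 0.51)]
slide_label [([0.622, -0.148, 0.075], 0.73)]
rack [([0.592, 0.233, 0.022], 0.62)]
lever_hinge [([0.615, -0.151, 0.076], 0.58)]
reader_head [([0.616, -0.146, 0.077], 0.91), ([0.606, -0.062, 0.081], 0.19)]
read_spot [([0.567, -0.168, 0.007], 0.57)]
slide_blue []
slide_white []
wrist [[339.65412449   0.         256.24115771]
 [  0.         339.65412449 186.42492185]
 [  0.           0.           1.        ]] [0.12593182 0.54082347 0.37403117] [1.63111443e+02 1.77701550e-02 6.93842565e+01] 3
station []
lever_grip []
pointer []
mark []
slide_mid []
slide_label []
rack [([0.402, 0.326, 0.01], 0.65)]
lever_hinge []
reader_head []
read_spot []
slide_blue []
slide_white []
1.95
```

View pics/scene0.png

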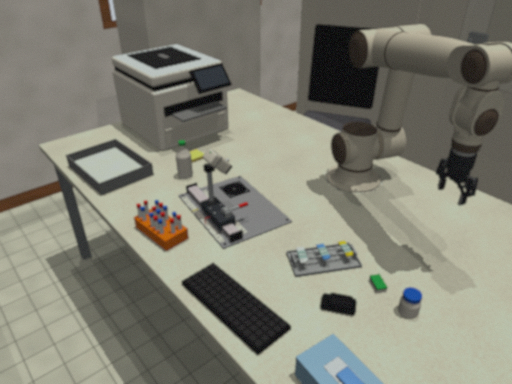

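View pics/side0.png

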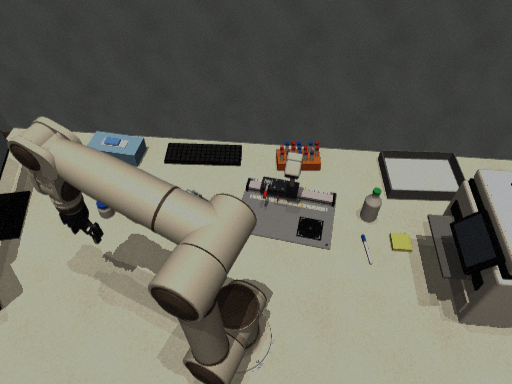

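View pics/wrist0.png

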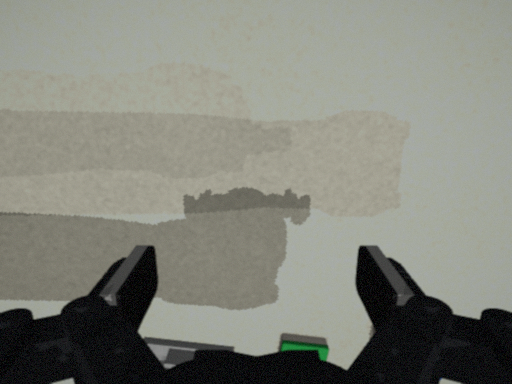

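```bash
python3 - <<'E'
import cv2
a=cv2.imread('pics/scene0.png'); b=cv2.imread('pics/side0.png')
cv2.imwrite('pics/c1.png',cv2.resize(a[140:250,170:300],None,fx=6,fy=5.4,interpolation=cv2.INTER_CUBIC)[:600,:800])
cv2.imwrite('pics/c2.png',cv2.resize(a[230:330,280:430],None,fx=5.3,fy=5.3,interpolation=cv2.INTER_CUBIC)[:600,:800])
cv2.imwrite('pics/c3.png',cv2.resize(b[140:260,230:350],None,fx=5,fy=5,interpolation=cv2.INTER_CUBIC))
E
```

```text
(no output)
```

View pics/c1.png

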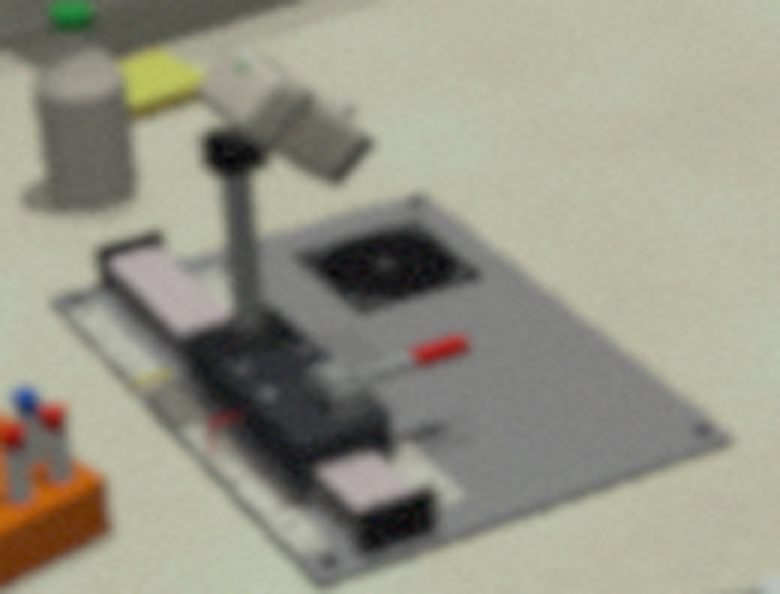

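View pics/c2.png

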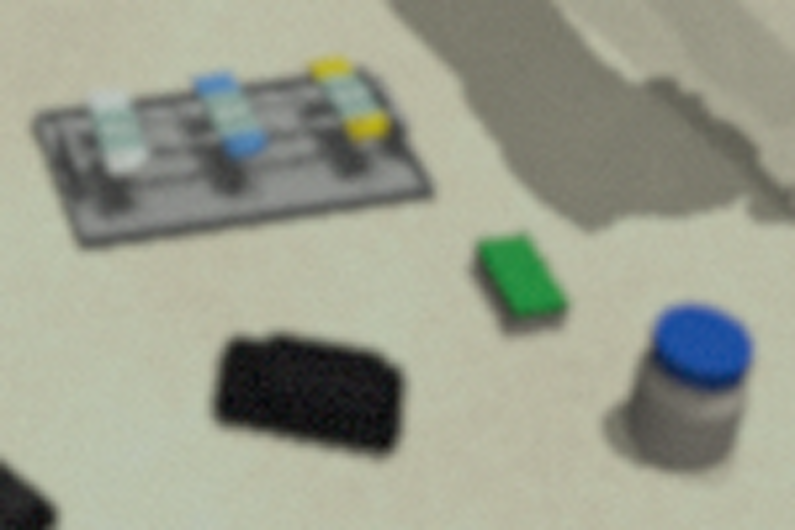

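View pics/c3.png

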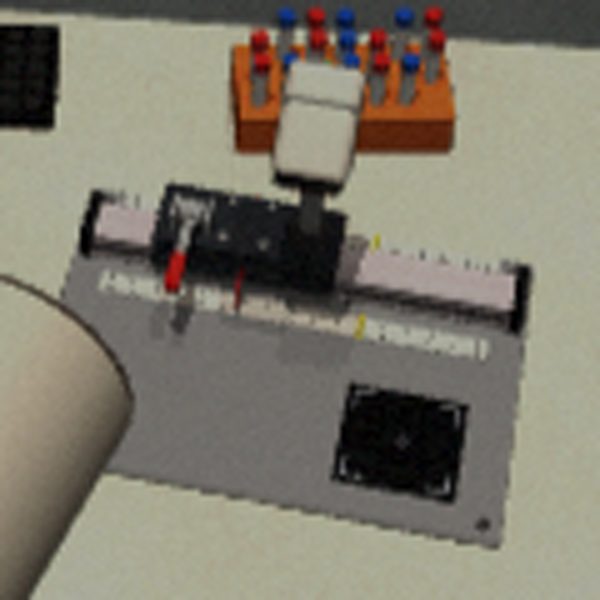

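```bash
cat >> h.py <<'E'
class P(dict): pass
SC=dict(intrinsics=[[431.56565,0,257.890937],[0,431.56565,190.862059],[0,0,1]],xyz=[1.38280911,0.98957054,0.99714483],orientation=[-122.948223,0.041470643,140.008945])
SI=dict(intrinsics=[[409.26583,0,250.45171],[0,409.26583,189.274824],[0,0,1]],xyz=[-0.53147854,-0.08205355,1.38267603],orientation=[-139.11299,-0.54623222,-85.09394284])
from scipy.optimize import least_squares
def T(pose,l):
    x,y,a=pose; c,s=np.cos(a),np.sin(a); return np.array([x+c*l[0]-s*l[1],y+s*l[0]+c*l[1],l[2]])
def fit(obs,x0):
    f=lambda q: np.concatenate([proj(p,T(q,l))-np.array(uv) for p,l,uv in obs])
    r=least_squares(f,x0,loss='soft_l1'); return r.x,f(r.x).reshape(-1,2)
E
python3 - <<'E'
from h import *
obs=[(SC,(.15,-.2,.008),(179.2,195.9)),(SC,(-.15,-.2,.008),(240,176.5)),(SC,(-.15,.2,.008),(291.7,221.5)),(SC,(.15,.2,.008),(224.2,248.3)),
(SC,(-.07,-.11,.011),(234.2,188.5)),(SI,(-.07,-.11,.011),(310.4,228.2)),(SI,(-.15,-.2,.008),(329.6,249))]
q,r=fit(obs,[.6,-.13,0]); print(q[:2],np.degrees(q[2])); print(r.round(1))
# lever grip from both pictures, assume z=.078(top .0845)
def st(X):
    c,s=np.cos(q[2]),np.sin(q[2]); d=X[:2]-q[:2]; return np.array([c*d[0]+s*d[1],-s*d[0]+c*d[1]])
for n,p,uv,z in [('grip',SC,(170+440/6,140+350/5.4),.081),('grip',SI,(230+175/5,140+270/5),.081),('ptr',SI,(230+239/5,140+290/5),.02),('mark',SI,(230+361/5,140+326/5),.01)]:
    X=atz(p,*uv,z); print(n,X.round(4),st(X).round(4))
for uv in [(342.6,242.8),(349.4,253.8)]: print('slide end',atz(SC,*uv,.038).round(4))
obs=[(280+38/5.3,230+118/5.3),(280+372/5.3,230+70/5.3),(280+432/5.3,230+195/5.3),(280+80/5.3,230+245/5.3)]
for uv in obs: print('rack c',atz(SC,*uv,.012).round(4))
E
```

```text
[ 0.55397541 -0.1537205 ] -7.840010800969524
[[-1.2 -1.3]
 [ 0.3 -1.6]
 [ 1.5 -1.1]
 [-0.5 -0.4]
 [ 0.5  0.1]
 [-0.8 -0.9]
 [-0.1 -0.9]]
grip [ 0.5776 -0.0556  0.081 ] [0.01   0.1004]
grip [ 0.5723 -0.0606  0.081 ] [0.0054 0.0947]
ptr [ 0.6065 -0.1162  0.02  ] [0.047  0.0443]
mark [ 0.5845 -0.2227  0.01  ] [ 0.0396 -0.0642]
slide end [0.4203 0.2952 0.038 ]
slide end [0.4467 0.3474 0.038 ]
rack c [0.5791 0.1871 0.012 ]
rack c [0.3754 0.2951 0.012 ]
rack c [0.4409 0.3976 0.012 ]
rack c [0.6393 0.2882 0.012 ]
```

```bash
cat >> h.py <<'E'
def plan(pos,rot,maxs=.045,maxt=8.0,n=None,start=None):
    """rows from the measured pose to pos, rot (euler deg)"""
    if start is None:
        o=get_obs(); p0=np.array(o['ee_pos']); R0=R.from_euler('xyz',o['tcp_rot'],degrees=True)
    else: p0,R0=np.array(start[0]),R.from_euler('xyz',start[1],degrees=True)
    R1=R.from_euler('xyz',rot,degrees=True) if not isinstance(rot,R) else rot
    pos=np.array(pos); rv=(R0.inv()*R1).as_rotvec(degrees=True)
    k=n or int(max(np.ceil(np.linalg.norm(pos-p0)/maxs),np.ceil(np.linalg.norm(rv)/maxt),1))
    out=[]
    for i in range(k):
        Ri=R0*R.from_rotvec(rv*i/k,degrees=True)
        out.append((np.round(Ri.inv().apply(pos-p0)*100/k,2).tolist(),np.round(rv/k,2).tolist()))
    print(k,'rows; start',p0.round(4)); 
    for a in out: print(a)
E
python3 - <<'E'
from h import *
plan([.483,-.083,.26],[180,0,82.2])
E
```

```text
15 rows; start [0.1942 0.5146 0.2423]
([-3.05, 3.21, -0.12], [-0.0, 0.0, -0.86])
([-3.1, 3.16, -0.12], [-0.0, 0.0, -0.86])
([-3.14, 3.12, -0.12], [-0.0, 0.0, -0.86])
([-3.19, 3.07, -0.12], [-0.0, 0.0, -0.86])
([-3.23, 3.02, -0.12], [-0.0, 0.0, -0.86])
([-3.28, 2.97, -0.12], [-0.0, 0.0, -0.86])
([-3.32, 2.92, -0.12], [-0.0, 0.0, -0.86])
([-3.37, 2.87, -0.12], [-0.0, 0.0, -0.86])
([-3.41, 2.82, -0.12], [-0.0, 0.0, -0.86])
([-3.45, 2.77, -0.12], [-0.0, 0.0, -0.86])
([-3.49, 2.72, -0.12], [-0.0, 0.0, -0.86])
([-3.53, 2.66, -0.12], [-0.0, 0.0, -0.86])
([-3.57, 2.61, -0.12], [-0.0, 0.0, -0.86])
([-3.61, 2.56, -0.12], [-0.0, 0.0, -0.86])
([-3.65, 2.5, -0.12], [-0.0, 0.0, -0.86])
```

Call:
play_rows([
  [0,[-3.05,3.2,-0.15],[0,0,-0.9]],
  [0,[-3.1,3.15,-0.15],[0,0,-0.9]],
  [0,[-3.15,3.1,-0.15],[0,0,-0.9]],
  [0,[-3.2,3.05,-0.15],[0,0,-0.9]],
  [0,[-3.25,3.0,-0.15],[0,0,-0.9]],
  [0,[-3.3,2.95,-0.15],[0,0,-0.9]],
  [0,[-3.35,2.9,-0.15],[0,0,-0.9]],
  [0,[-3.4,2.85,-0.15],[0,0,-0.9]],
  [0,[-3.4,2.8,-0.15],[0,0,-0.9]],
  [0,[-3.45,2.75,-0.15],[0,0,-0.9]],
])

```text
time: 2.95
ee_pos: [0.3912, 0.1066, 0.2568]
tcp_rot: [179.8, -0.0, 79.3]
wrist_force: [0.4, 0.2, 0.4]
opening: 0.0856
```

```bash
python3 - <<'E'
from h import *
plan([.483,-.083,.26],[180,0,82.2]); print(get_obs()['q'].round(1))
E
```

```text
5 rows; start [0.3912 0.1066 0.2568]
([-3.38, 2.51, -0.06], [0.03, -0.01, -0.59])
([-3.41, 2.48, -0.06], [0.03, -0.01, -0.59])
([-3.43, 2.44, -0.06], [0.03, -0.01, -0.59])
([-3.46, 2.41, -0.06], [0.03, -0.01, -0.59])
([-3.48, 2.37, -0.06], [0.03, -0.01, -0.59])
[ 15.3 -14.4  -6.4  97.9  -0.   26. ]
```

Call:
play_rows([
  [0,[-3.4,2.5,-0.05],[0,0,-0.6]],
  [0,[-3.4,2.5,-0.05],[0,0,-0.6]],
  [0,[-3.45,2.45,-0.05],[0,0,-0.6]],
  [0,[-3.45,2.4,-0.05],[0,0,-0.6]],
  [0,[-3.5,2.4,-0.05],[0,0,-0.6]],
])

```text
time: 3.45
ee_pos: [0.4858, -0.0931, 0.2612]
tcp_rot: [179.6, -0.1, 82.3]
wrist_force: [0.7, 1.9, 1.0]
opening: 0.0856
```

```bash
python3 - <<'E'
from h import *
print(get_obs()['q'].round(1))
p=camera('wrist'); save(p,'w1'); s=camera('side'); save(s,'s1'); s2=camera('scene'); save(s2,'sc1')
import pickle; pickle.dump([p,s,s2],open('v1.pkl','wb'))
a=cv2.imread('pics/s1.png'); cv2.imwrite('pics/s1c.png',cv2.resize(a[140:260,150:350],None,fx=4,fy=4,interpolation=cv2.INTER_CUBIC))
E
```

```text
[-10.9  -2.6   4.5  96.7   0.1  -3.2]
```

View pics/w1.png

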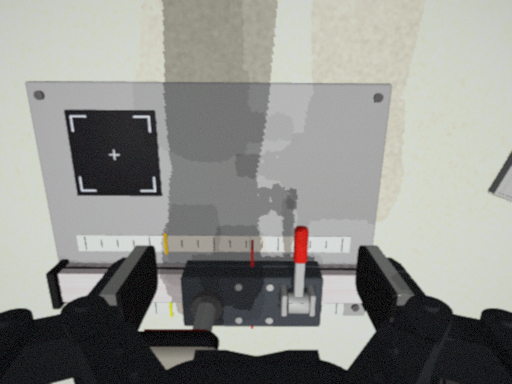

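View pics/s1c.png

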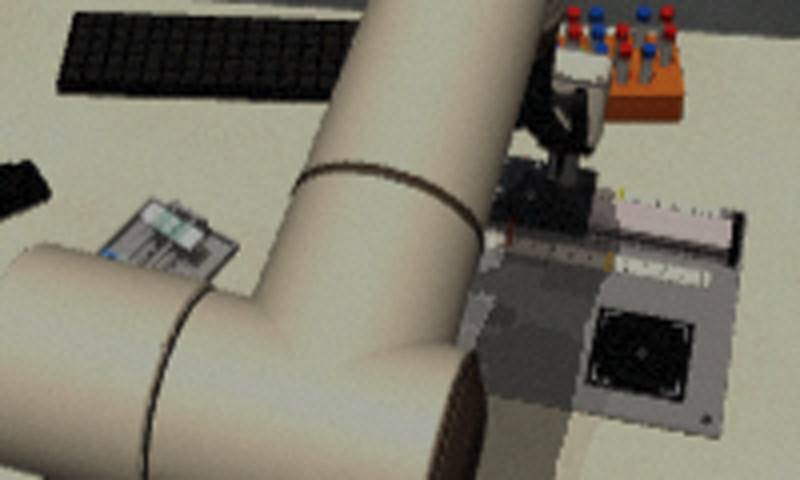

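```bash
python3 - <<'E'
from h import *
import pickle
p,s,s2=pickle.load(open('v1.pkl','rb'))
a=cv2.cvtColor(p['img'],cv2.COLOR_RGB2BGR)
cv2.imwrite('pics/w1a.png',cv2.resize(a[220:345,150:330],None,fx=4.4,fy=4.4,interpolation=cv2.INTER_CUBIC))
print(p['xyz'],p['orientation'])
obs=[(p,(-.15,-.2,.008),(27,82.5)),(p,(-.15,.2,.008),(391,85)),(p,(-.07,-.11,.011),(114,155)),(SC,(-.15,-.2,.008),(240,176.5)),(SC,(.15,.2,.008),(224.2,248.3)),(SC,(-.15,.2,.008),(291.7,221.5)),(SI,(-.15,-.2,.008),(329.6,249)),(SI,(-.07,-.11,.011),(310.4,228.2))]
for o in (obs[:3],obs):
    q,r=fit(o,[.6,-.13,0]); print(q[:2].round(4),np.degrees(q[2]).round(2)); print(r.round(1).tolist())
    def st(X):
        c,s=np.cos(q[2]),np.sin(q[2]); d=X[:2]-q[:2]; return np.array([c*d[0]+s*d[1],-s*d[0]+c*d[1]])
    for n,uv,z in [('grip',(301,244),.0845),('griptip',(301,228),.0845),('grip in',(300,262),.0845),('hub',(298.5,303),.09),('mark',(165,243),.01),('ptr tip',(252,241),.02),('ptr base',(252,264),.03)]:
        X=atz(p,*uv,z); print(n,X.round(4),st(X).round(4))
E
```

```text
[ 0.41247585 -0.08311573  0.39243537] [ 1.62701068e+02 -6.39514907e-02  8.23623731e+01]
[ 0.5572 -0.1556] -8.06
[[-3.8, -0.3], [1.7, -0.0], [0.1, 0.9]]
grip [ 0.5735 -0.0591  0.0845] [0.0026 0.0979]
griptip [ 0.5561 -0.0574  0.0845] [-0.0148  0.0971]
grip in [ 0.5936 -0.062   0.0845] [0.0229 0.0978]
hub [ 0.6381 -0.0685  0.09  ] [0.068  0.0976]
mark [ 0.5885 -0.2208  0.01  ] [ 0.0402 -0.0601]
ptr tip [ 0.5953 -0.1124  0.02  ] [0.0317 0.0482]
ptr base [ 0.6206 -0.1158  0.03  ] [0.0573 0.0484]
[ 0.557  -0.1554] -8.07
[[-3.6, -0.6], [1.9, -0.1], [0.3, 0.8], [-0.2, -1.6], [-1.7, -0.3], [0.5, -0.9], [0.1, -1.4], [-0.5, -1.4]]
grip [ 0.5735 -0.0591  0.0845] [0.0028 0.0977]
griptip [ 0.5561 -0.0574  0.0845] [-0.0147  0.0969]
grip in [ 0.5936 -0.062   0.0845] [0.0231 0.0976]
hub [ 0.6381 -0.0685  0.09  ] [0.0681 0.0974]
mark [ 0.5885 -0.2208  0.01  ] [ 0.0404 -0.0603]
ptr tip [ 0.5953 -0.1124  0.02  ] [0.0319 0.048 ]
ptr base [ 0.6206 -0.1158  0.03  ] [0.0574 0.0482]
```

View pics/w1a.png

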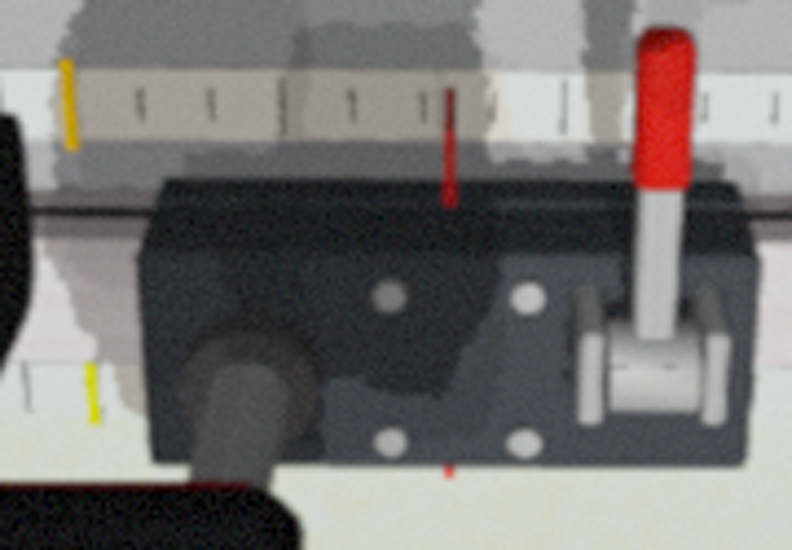

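```bash
cat >> h.py <<'E'
A=np.radians(-8.0); EX=np.array([np.cos(A),np.sin(A),0]); EY=np.array([-np.sin(A),np.cos(A),0]); EZ=np.array([0,0,1.])
def tilt(th):  # tool forward-tilted by th deg from down, jaws along station y
    t=np.radians(th); z=np.sin(t)*EX-np.cos(t)*EZ; y=np.cos(t)*EX+np.sin(t)*EZ
    return R.from_matrix(np.column_stack([EY,y,z])), z
G=np.array([.572,-.059,.078])
E
python3 - <<'E'
from h import *
r,z=tilt(40); print(r.as_euler('xyz',degrees=True))
plan(G+z*(.008-.07),r)
e=r.as_euler('xyz',degrees=True); plan(G+.008*z,r,n=4,start=(G+z*(.008-.07),e))
E
```

```text
[140.   0.  82.]
5 rows; start [ 0.4857 -0.0931  0.2603]
([0.91, 0.8, 2.7], [-7.94, -0.02, 0.01])
([0.91, 0.42, 2.79], [-7.94, -0.02, 0.01])
([0.91, 0.03, 2.82], [-7.94, -0.02, 0.01])
([0.91, -0.36, 2.79], [-7.94, -0.02, 0.01])
([0.92, -0.74, 2.72], [-7.94, -0.02, 0.01])
4 rows; start [ 0.5325 -0.0535  0.1255]
([0.0, 0.0, 1.75], [-0.0, 0.0, -0.0])
([0.0, 0.0, 1.75], [-0.0, 0.0, -0.0])
([0.0, 0.0, 1.75], [-0.0, 0.0, -0.0])
([-0.0, 0.0, 1.75], [-0.0, 0.0, -0.0])
```

Call:
play_rows([
  [0.4,[0.9,0.8,2.7],[-8,0,0]],
  [0.4,[0.9,0.4,2.8],[-8,0,0]],
  [0.4,[0.9,0,2.8],[-8,0,0]],
  [0.4,[0.9,-0.4,2.8],[-8,0,0]],
  [0.4,[0.9,-0.75,2.7],[-8,0,0]],
  [0.4,[0,0,0],[0,0,0]],
])

```text
time: 4.2
ee_pos: [0.5271, -0.0485, 0.1069]
tcp_rot: [139.8, -0.3, 82.3]
wrist_force: [-3.6, 0.9, -5.6]
opening: 0.0515
```

```bash
python3 - <<'E'
from h import *
print(get_obs()['q'].round(1))
p=camera('wrist'); save(p,'w2'); s=camera('scene'); save(s,'sc2')
import pickle; pickle.dump([p,s],open('v2.pkl','wb'))
r,z=tilt(40)
plan(G+z*(.008),r)
a=cv2.imread('pics/sc2.png'); cv2.imwrite('pics/sc2c.png',cv2.resize(a[120:250,160:320],None,fx=4.5,fy=4.5,interpolation=cv2.INTER_CUBIC))
E
```

```text
[ -4.2 -37.5 -48.8  38.6  -2.1   2.9]
2 rows; start [ 0.5365 -0.0501  0.1276]
([-0.22, -0.28, 3.46], [0.63, -0.2, -0.02])
([-0.21, -0.24, 3.47], [0.63, -0.2, -0.02])
```

View pics/w2.png

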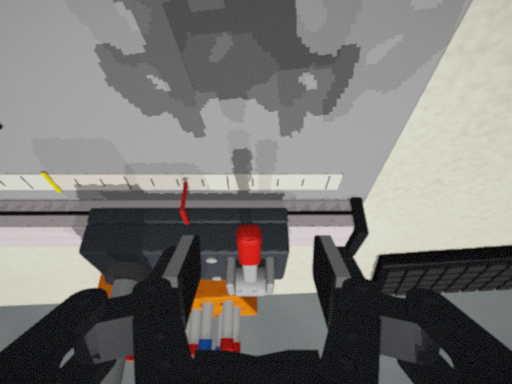

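View pics/sc2c.png

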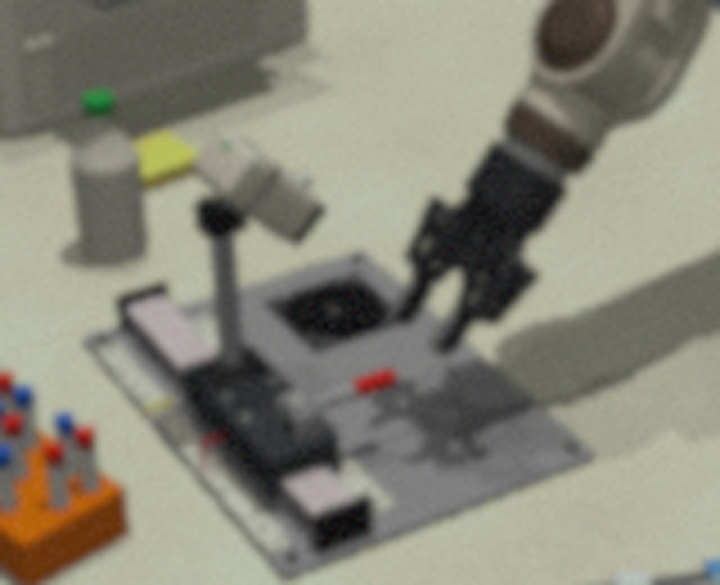

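Call:
play_rows([
  [0.4,[-0.2,-0.25,1.7],[0.4,-0.1,0]],
  [0.4,[-0.2,-0.25,1.7],[0.4,-0.1,0]],
  [0.4,[0,0,1.7],[0.4,-0.1,0]],
  [0.4,[0,0,1.5],[0,0,0]],
  [0.4,[0,0,0],[0,0,0]],
  [0.4,[0,0,0],[0,0,0]],
])

```text
time: 4.9
ee_pos: [0.6039, -0.0622, 0.1279]
tcp_rot: [137.5, -0.3, 82.1]
wrist_force: [-0.8, 0.1, 0.8]
opening: 0.051
```

```bash
python3 - <<'E'
from h import *
print(get_obs()['q'].round(1), get_obs()['tcp_rot'])
p=camera('wrist'); save(p,'w3')
r,z=tilt(40)
plan(G+z*(.008),r)
E
```

```text
[ -5.1 -26.2 -41.3  32.4  -1.7   2.3] [137.49907876  -0.29323084  82.08133309]
2 rows; start [ 0.6041 -0.0622  0.1285]
([-0.08, -2.91, 1.17], [1.3, -0.14, -0.07])
([-0.07, -2.88, 1.23], [1.3, -0.14, -0.07])
```

View pics/w3.png

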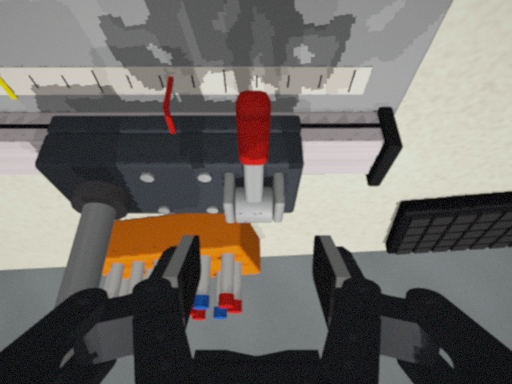

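Call:
play_rows([
  [0.4,[0,-1.5,0],[0.8,0,0]],
  [0.4,[0,-1.5,0],[0.8,0,0]],
  [0.4,[-0.1,-1.5,0.3],[0.8,0,0]],
  [0.4,[-0.1,-1.2,0.5],[0,0,0]],
  [0.4,[0,0,0],[0,0,0]],
])

```text
time: 5.45
ee_pos: [0.5632, -0.0583, 0.085]
tcp_rot: [140.0, -0.3, 82.1]
wrist_force: [-1.0, -0.2, 0.0]
opening: 0.0513
```

```bash
python3 - <<'E'
from h import *
print(get_obs()['q'].round(1), get_obs()['tcp_rot'],get_obs()['time'])
r,z=tilt(40)
plan(G+z*(.008),r)
E
```

```text
[ -5.2 -29.8 -47.1  32.8  -1.5   2.3] [139.96836818  -0.31155999  82.09539246] 5.45
1 rows; start [ 0.5632 -0.0583  0.085 ]
([0.04, 0.23, 1.9], [0.03, -0.3, -0.13])
```

Call:
play_rows([
  [0.4,[0,0.1,0.95],[0,0,0]],
  [0.4,[0,0.1,0.95],[0,0,0]],
  [0.4,[0,0,0],[0,0,0]],
])

```text
time: 5.75
ee_pos: [0.5775, -0.0602, 0.071]
tcp_rot: [139.9, -0.3, 82.1]
wrist_force: [-0.0, 0.5, -0.4]
opening: 0.0515
```

```bash
python3 - <<'E'
from h import *
r,z=tilt(40)
plan(G+z*(.008),r)
p=camera('wrist'); save(p,'w4')
p=camera('scene'); a=p['img'][120:250,160:320,::-1];cv2.imwrite('pics/sc4c.png',cv2.resize(a,None,fx=4.5,fy=4.5,interpolation=cv2.INTER_CUBIC))
E
```

```text
1 rows; start [ 0.5775 -0.0602  0.071 ]
([0.04, 0.02, -0.1], [0.07, -0.31, -0.13])
```

View pics/w4.png

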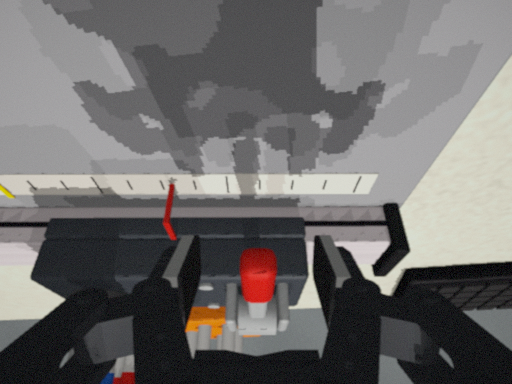

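View pics/sc4c.png

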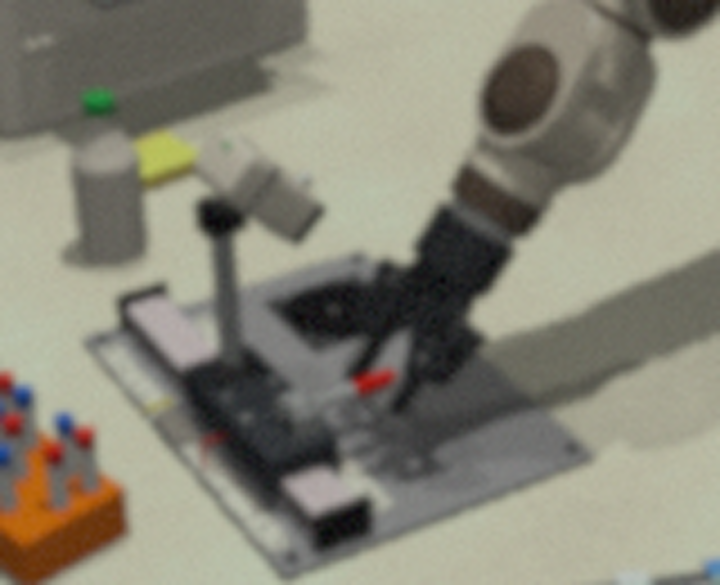

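Call:
play_rows([
  [1,[0,0,0],[0,0,0]],
  [1,[0,0,0],[0,0,0]],
  [1,[0,0,0],[0,0,0]],
  [1,[0,0,0],[0,0,0]],
], newtons=40)

```text
time: 6.25
ee_pos: [0.5776, -0.0597, 0.0723]
tcp_rot: [139.9, -0.4, 82.1]
wrist_force: [1.6, -0.1, -2.9]
opening: 0.0132
```

```bash
python3 - <<'E'
from h import *
o=get_obs(); print(o['ee_pos'],o['tcp_rot'],o['wrist_force'],o['torque'])
p=camera('wrist'); save(p,'w5')
# arc: hinge at G + .07 EX (grip 70 from hinge), rotate tool pose about EY axis
r,z=tilt(40); p0=np.array(o['ee_pos']); R0=R.from_euler('xyz',o['tcp_rot'],degrees=True)
H=G+.07*EX
n=10; st=4.8
for i in range(n):
    D0=R.from_rotvec(EY*np.radians(st*i)); D1=R.from_rotvec(EY*np.radians(st*(i+1)))
    a=H+D0.apply(p0-H); b=H+D1.apply(p0-H); Ra=D0*R0
    if i in(0,9): print(a.round(4),b.round(4),(Ra.inv().apply(b-a)*100).round(2), ((Ra.inv()*(D1*R0)).as_rotvec(degrees=True)).round(2))
E
```

```text
[ 0.57763928 -0.05973549  0.07233481] [139.89605529  -0.35670707  82.14130963] [ 1.63505137 -0.1091971  -2.93277285] [ 0.00182083  0.55626554 -0.18839128]
[ 0.5776 -0.0597  0.0723] [ 0.5774 -0.0597  0.0777] [ 0.    0.33 -0.43] [ 4.8  -0.01  0.03]
[ 0.5911 -0.0616  0.1179] [ 0.5945 -0.0621  0.122 ] [ 0.    0.33 -0.43] [ 4.8  -0.01  0.03]
```

View pics/w5.png

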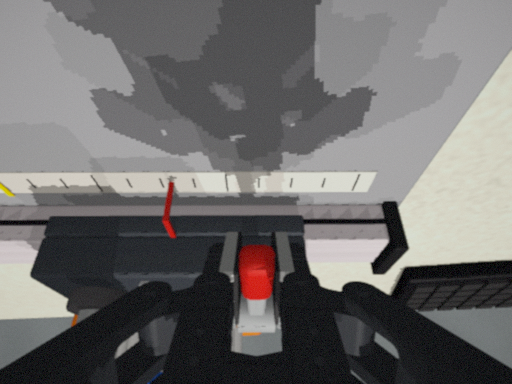

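Call:
play_rows([
  [1,[0,0.33,-0.43],[4.8,0,0]],
  [1,[0,0.33,-0.43],[4.8,0,0]],
  [1,[0,0.33,-0.43],[4.8,0,0]],
  [1,[0,0.33,-0.43],[4.8,0,0]],
  [1,[0,0.33,-0.43],[4.8,0,0]],
])

```text
time: 6.8
ee_pos: [0.5798, -0.0601, 0.0994]
tcp_rot: [164.5, -0.4, 82.1]
wrist_force: [3.2, 0.5, -1.9]
opening: 0.0131
```

Call:
play_rows([
  [1,[0,0.33,-0.43],[4.8,0,0]],
  [1,[0,0.33,-0.43],[4.8,0,0]],
  [1,[0,0.33,-0.43],[4.8,0,0]],
  [1,[0,0.33,-0.43],[4.8,0,0]],
  [1,[0,0.33,-0.43],[4.8,0,0]],
  [1,[0,0,0],[0,0,0]],
])

```text
time: 7.4
ee_pos: [0.595, -0.0622, 0.1243]
tcp_rot: [-170.3, -0.4, 82.0]
wrist_force: [-5.8, 2.1, 2.9]
opening: 0.0133
```

```bash
python3 - <<'E'
from h import *
o=get_obs(); print(o['ee_pos'],o['tcp_rot'],o['wrist_force'],o['torque'],o['q'])
p=camera('wrist'); save(p,'w6')
import pickle; pickle.dump(p,open('v6.pkl','wb'))
E
```

```text
[ 0.59499066 -0.06222266  0.1243002 ] [-170.28137907   -0.39206541   82.04111166] [-5.80946216  2.10862656  2.88469182] [ 0.13065917  0.90843988 -0.1204349 ] [-6.27708303 20.7630068  14.99534922 93.9359002   0.67014887  1.59158923]
```

View pics/w6.png

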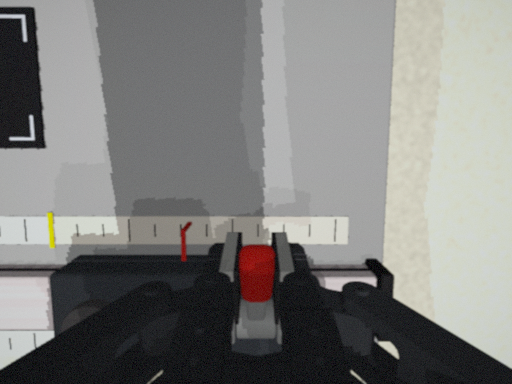

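Call:
play_rows([
  [1,[-0.8,0,0],[0,0,0]],
  [1,[-1.2,0,0],[0,0,0]],
  [1,[-1.2,0,0],[0,0,0]],
  [1,[-1.2,0,0],[0,0,0]],
  [1,[-1.2,0,0],[0,0,0]],
  [1,[-1.2,0,0],[0,0,0]],
  [1,[-1.2,0,0],[0,0,0]],
  [1,[-1.2,0,0],[0,0,0]],
  [1,[-0.6,0,0],[0,0,0]],
  [1,[0,0,0],[0,0,0]],
])

```text
time: 8.45
ee_pos: [0.5803, -0.1651, 0.1243]
tcp_rot: [-170.4, -0.5, 82.0]
wrist_force: [-0.7, 1.7, 3.1]
opening: 0.0131
```

```bash
python3 - <<'E'
from h import *
o=get_obs(); print(o['ee_pos'],o['tcp_rot'],o['wrist_force'],o['torque'],o['q'])
p=camera('wrist'); save(p,'w7'); s=camera('side'); save(s,'s7')
cv2.imwrite('pics/s7c.png',cv2.resize(s['img'][150:250,230:350,::-1],None,fx=6,fy=6,interpolation=cv2.INTER_CUBIC))
cv2.imwrite('pics/w7c.png',cv2.resize(p['img'][180:300,100:260,::-1],None,fx=5,fy=5,interpolation=cv2.INTER_CUBIC))
import pickle; pickle.dump([p,s],open('v7.pkl','wb'))
d=np.array(o['ee_pos'])-[.59499,-.06222,.1243]; print(d@EX,d@EY)
E
```

```text
[ 0.58031752 -0.16510754  0.12433513] [-170.35042081   -0.49995394   82.02911609] [-0.65412635  1.74476515  3.08672982] [ 0.31823805  0.28850536 -0.12898582] [-15.52985331  21.42608992  15.86418646  94.06967488  -0.77480904
  -7.53589127]
-0.0002105057741845284 -0.10392826042844161
```

View pics/w7c.png

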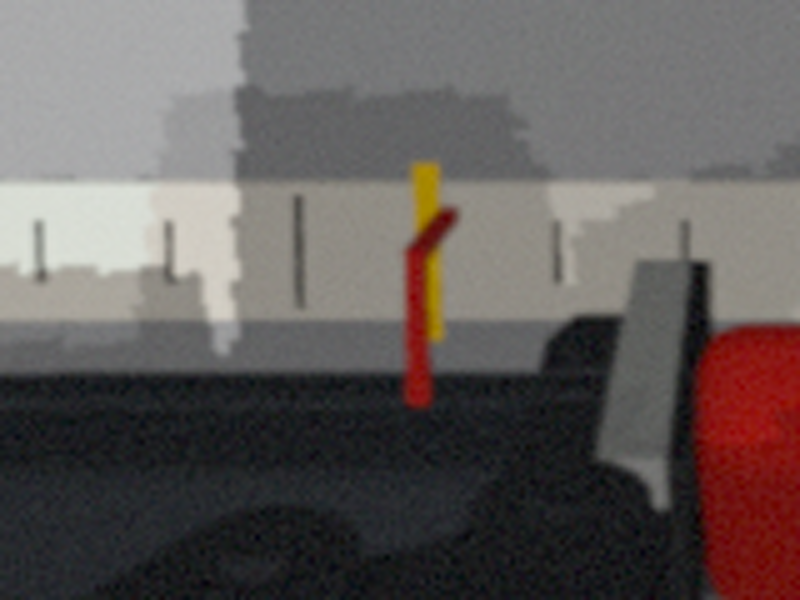

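View pics/s7c.png

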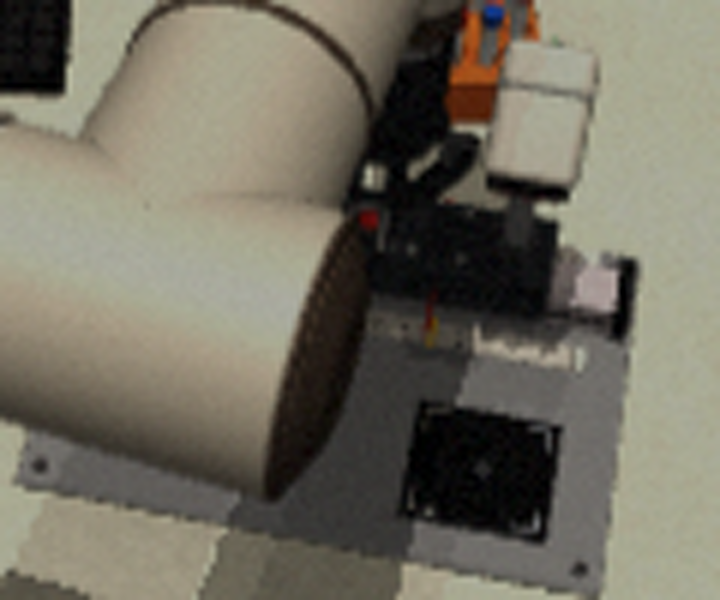

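```bash
python3 - <<'E'
from h import *
import pickle
p,s=pickle.load(open('v7.pkl','rb'))
q=np.array([.557,-.1554,np.radians(-8.0)])
def st(X):
    c,s=np.cos(q[2]),np.sin(q[2]); d=X[:2]-q[:2]; return np.array([c*d[0]+s*d[1],-s*d[0]+c*d[1]])
W=lambda u,v:(100+u/5,180+v/5)
print(p['xyz'])
m1=st(atz(p,*W(425,170),.010)); m2=st(atz(p,*W(437,335),.010)); print('mark',m1,m2)
for a,b in [((40,220),(41,280)),((168,220),(169,280)),((297,195),(300,305)),((555,220),(558,280)),((685,220),(686,280))]:
    print('tick',st(atz(p,*W(*a),.010)).round(4),st(atz(p,*W(*b),.010)).round(4))
for z in (.010,.012,.014,.016): print('tip',z,st(atz(p,*W(453,212),z)).round(4))
for z in (.025,.03,.035,.04): print('bar',z,st(atz(p,*W(414,252),z)).round(4),st(atz(p,*W(418,400),z)).round(4))
E
```

```text
[ 0.53073124 -0.15920458  0.26663789]
mark [ 0.02846431 -0.05988266] [ 0.05461174 -0.05866959]
tick [ 0.0363 -0.1192] [ 0.0458 -0.1196]
tick [ 0.0363 -0.0996] [ 0.0458 -0.0999]
tick [ 0.0324 -0.0796] [ 0.0498 -0.0798]
tick [ 0.0363 -0.0401] [ 0.0458 -0.0397]
tick [ 0.0363 -0.02  ] [ 0.0459 -0.0199]
tip 0.01 [ 0.0351 -0.0557]
tip 0.012 [ 0.0346 -0.0554]
tip 0.014 [ 0.0341 -0.055 ]
tip 0.016 [ 0.0336 -0.0546]
bar 0.025 [ 0.0375 -0.0587] [ 0.0598 -0.0587]
bar 0.03 [ 0.0362 -0.0577] [ 0.058  -0.0576]
bar 0.035 [ 0.0349 -0.0566] [ 0.0563 -0.0566]
bar 0.04 [ 0.0336 -0.0555] [ 0.0545 -0.0555]
```

Call:
play_rows([
  [1,[-0.22,0,0],[0,0,0]],
  [1,[-0.22,0,0],[0,0,0]],
  [1,[0,0,0],[0,0,0]],
])

```text
time: 8.85
ee_pos: [0.5799, -0.1683, 0.1243]
tcp_rot: [-170.3, -0.5, 82.1]
wrist_force: [-2.7, -0.9, 2.6]
opening: 0.0131
```

```bash
python3 - <<'E'
from h import *
o=get_obs(); print(o['ee_pos'],o['tcp_rot'],o['wrist_force'],o['torque'])
p=camera('wrist'); save(p,'w8'); 
cv2.imwrite('pics/w8c.png',cv2.resize(p['img'][180:300,100:260,::-1],None,fx=5,fy=5,interpolation=cv2.INTER_CUBIC))
import pickle; pickle.dump([p],open('v8.pkl','wb'))
d=np.array(o['ee_pos'])-[.59499,-.06222,.1243]; print(d@EX,d@EY)
E
```

```text
[ 0.57986155 -0.16829688  0.12431775] [-170.3312601    -0.46340867   82.13809192] [-2.74763234 -0.89250489  2.60937537] [-0.6439389   0.44464372 -0.13071825]
-0.00021817498219366054 -0.10715001988112907
```

View pics/w8c.png

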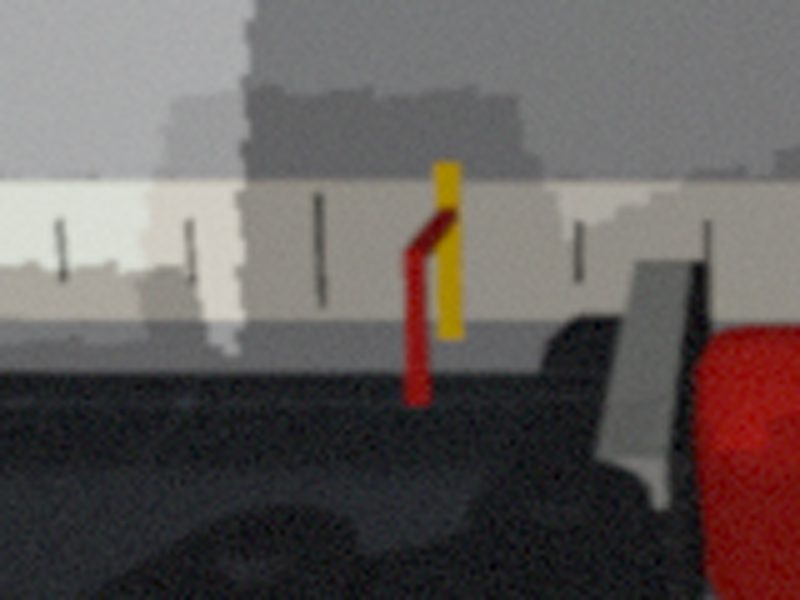

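Call:
play_rows([
  [1,[-0.15,0,0],[0,0,0]],
  [1,[0,0,0],[0,0,0]],
])

```text
time: 9.1
ee_pos: [0.5797, -0.1696, 0.1243]
tcp_rot: [-170.3, -0.5, 82.2]
wrist_force: [-2.3, -0.3, 3.1]
opening: 0.0132
```

```bash
python3 - <<'E'
from h import *
o=get_obs(); print(o['ee_pos'],o['tcp_rot'],o['wrist_force'],o['torque'])
p=camera('wrist'); save(p,'w9'); 
cv2.imwrite('pics/w9c.png',cv2.resize(p['img'][180:300,100:260,::-1],None,fx=5,fy=5,interpolation=cv2.INTER_CUBIC))
d=np.array(o['ee_pos'])-[.59499,-.06222,.1243]; print(d@EX,d@EY)
E
```

```text
[ 0.5796541  -0.16956629  0.12432035] [-170.32466968   -0.45988042   82.15800503] [-2.27262051 -0.28471672  3.07588873] [-0.47515134  0.4715826  -0.13242901]
-0.00024694011841724543 -0.1084359450099191
```

View pics/w9c.png

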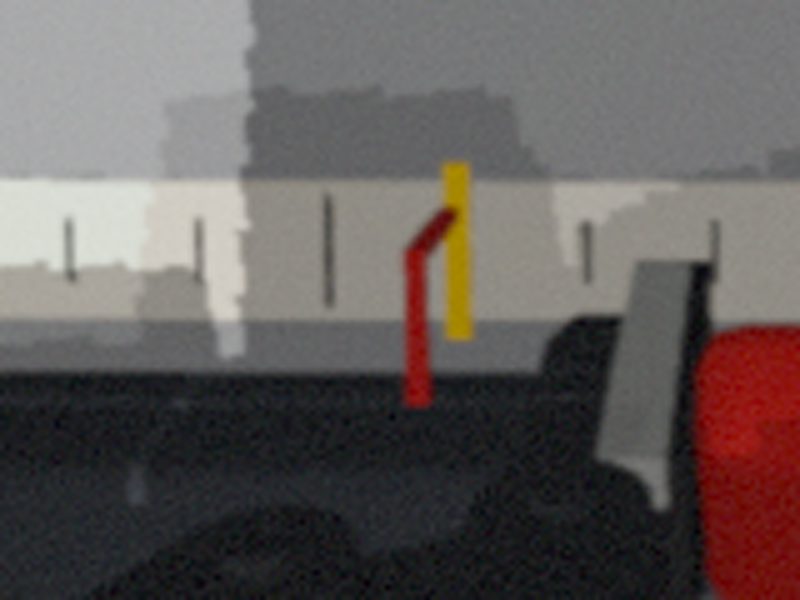

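Call:
play_rows([
  [1,[0,-0.29,0.46],[-4.8,0,0]],
  [1,[0,-0.29,0.46],[-4.8,0,0]],
  [1,[0,-0.29,0.46],[-4.8,0,0]],
  [1,[0,-0.29,0.46],[-4.8,0,0]],
  [1,[0,-0.29,0.46],[-4.8,0,0]],
  [1,[0,-0.29,0.46],[-4.8,0,0]],
  [1,[0,0,0],[0,0,0]],
])

```text
time: 9.85
ee_pos: [0.5632, -0.1672, 0.0919]
tcp_rot: [159.9, -0.4, 82.2]
wrist_force: [5.4, -0.9, -4.4]
opening: 0.0131
```

```bash
python3 - <<'E'
from h import *
o=get_obs(); print(o['ee_pos'],o['tcp_rot'],o['wrist_force'],o['torque'])
p=camera('wrist'); save(p,'w10'); 
d=np.array(o['ee_pos'])-[.59499,-.06222,.1243]; print(d@EX,d@EY)
# target flat pose
P0=np.array([.5776,-.0597,.0723])-.1084*EY; print('flat',P0)
R0=R.from_euler('xyz',[139.9,-.36,82.14],degrees=True); plan(P0,R0)
E
```

```text
[ 0.56320302 -0.16721819  0.09194211] [159.92884601  -0.39555659  82.19626136] [ 5.43441309 -0.93718006 -4.41205028] [ 0.01217989 -0.02531192 -0.23388389]
-0.01686470490747719 -0.10840024928535699
flat [ 0.56251364 -0.16704506  0.0723    ]
3 rows; start [ 0.5633 -0.1672  0.0924]
([-0.0, -0.25, 0.62], [-6.72, -0.02, 0.01])
([-0.0, -0.32, 0.59], [-6.72, -0.02, 0.01])
([-0.0, -0.39, 0.54], [-6.72, -0.02, 0.01])
```

View pics/w10.png

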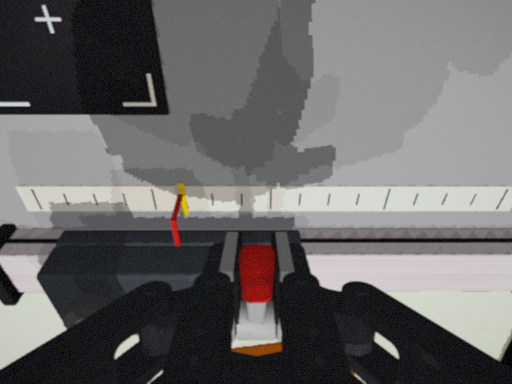

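Call:
play_rows([
  [1,[0,-0.25,0.46],[-5,0,0]],
  [1,[0,-0.25,0.46],[-5,0,0]],
  [1,[0,-0.25,0.46],[-5,0,0]],
  [1,[0,-0.25,0.46],[-5,0,0]],
  [1,[0,-0.1,0.1],[-1,0,0]],
  [1,[0,0,0],[0,0,0]],
])

```text
time: 10.5
ee_pos: [0.5631, -0.1673, 0.0711]
tcp_rot: [138.0, -0.3, 82.2]
wrist_force: [6.9, 0.3, -6.0]
opening: 0.0135
```

```bash
python3 - <<'E'
from h import *
o=get_obs(); print(o['ee_pos'],o['tcp_rot'],o['wrist_force'],o['torque'])
p=camera('wrist'); save(p,'w11'); 
cv2.imwrite('pics/w11c.png',cv2.resize(p['img'][150:300,80:280,::-1],None,fx=4,fy=4,interpolation=cv2.INTER_CUBIC))
d=np.array(o['ee_pos'])-[.59499,-.06222,.1243]; print(d@EX,d@EY)
E
```

```text
[ 0.56311795 -0.16725888  0.07114465] [137.99158942  -0.29452208  82.23833501] [ 6.94031357  0.25270345 -6.04066163] [ 0.19199834  0.85298602 -0.14235553]
-0.016943287758237457 -0.10845238375744289
```

View pics/w11c.png

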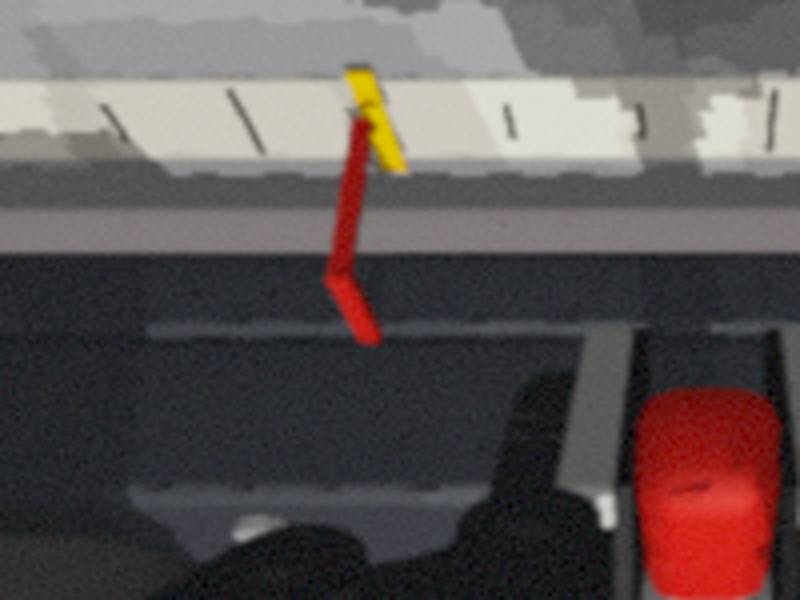

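```bash
python3 - <<'E'
from h import *
p=camera('wrist'); o=get_obs(); print(o['time'])
q=np.array([.557,-.1554,np.radians(-8.0)])
def st(X):
    c,s=np.cos(q[2]),np.sin(q[2]); d=X[:2]-q[:2]; return np.array([c*d[0]+s*d[1],-s*d[0]+c*d[1]]).round(4)
W=lambda u,v:(80+u/4,150+v/4)
print('mark',st(atz(p,*W(360,72),.01)),st(atz(p,*W(397,170),.01)))
print('tick-.08',st(atz(p,*W(230,90),.01)),st(atz(p,*W(264,153),.01)))
print('tick-.04',st(atz(p,*W(507,104),.01)),st(atz(p,*W(513,138),.01)))
for z in (.010,.012,.014,.016): print('tip',z,st(atz(p,*W(360,120),z)))
for z in (.03,.035,.04,.044): print('bend',z,st(atz(p,*W(336,275),z)))
E
```

```text
10.6
mark [ 0.0264 -0.0594] [ 0.0542 -0.0593]
tick-.08 [ 0.031  -0.0792] [ 0.0488 -0.0791]
tick-.04 [ 0.0348 -0.0394] [ 0.0445 -0.0396]
tip 0.01 [ 0.0392 -0.0621]
tip 0.012 [ 0.036  -0.0611]
tip 0.014 [ 0.0329 -0.0602]
tip 0.016 [ 0.0297 -0.0593]
bend 0.03 [ 0.0512 -0.0657]
bend 0.035 [ 0.0409 -0.0627]
bend 0.04 [ 0.0305 -0.0596]
bend 0.044 [ 0.0222 -0.0572]
```

Call:
play_rows([
  [0.4,[0,0,0],[0,0,0]],
  [0.4,[0,0,0],[0,0,0]],
  [0.4,[0,0,-1],[0,0,0]],
  [0.4,[0,0,-1.5],[0,0,0]],
  [0.4,[0,0,-2],[0,0,0]],
  [0.4,[0,0,-2],[0,0,0]],
  [0.4,[0,0,-1],[0,0,0]],
  [0.4,[0,0,0],[0,0,0]],
])

```text
time: 11.4
ee_pos: [0.5104, -0.16, 0.1295]
tcp_rot: [138.4, -0.3, 82.3]
wrist_force: [-0.2, -0.2, 0.2]
opening: 0.0514
```

```bash
python3 - <<'E'
from h import *
o=get_obs(); print(o['ee_pos'],o['tcp_rot'],o['wrist_force'],o['q'])
p=camera('wrist'); save(p,'w12'); s=camera('side'); save(s,'s12')
cv2.imwrite('pics/s12c.png',cv2.resize(s['img'][150:250,230:350,::-1],None,fx=6,fy=6,interpolation=cv2.INTER_CUBIC))
import pickle; pickle.dump([p,s],open('v12.pkl','wb'))
E
```

```text
[ 0.51042983 -0.16001039  0.12947874] [138.3747935   -0.31037507  82.31081674] [-0.23316616 -0.23441703  0.21381844] [-22.51536531 -37.27109146 -46.82205855  39.83034805  10.01401494
 -10.99388831]
```

View pics/w12.png

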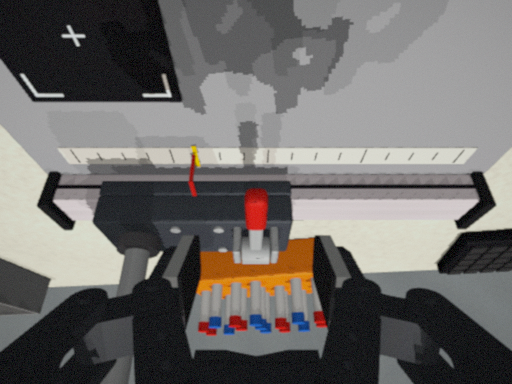

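View pics/s12c.png

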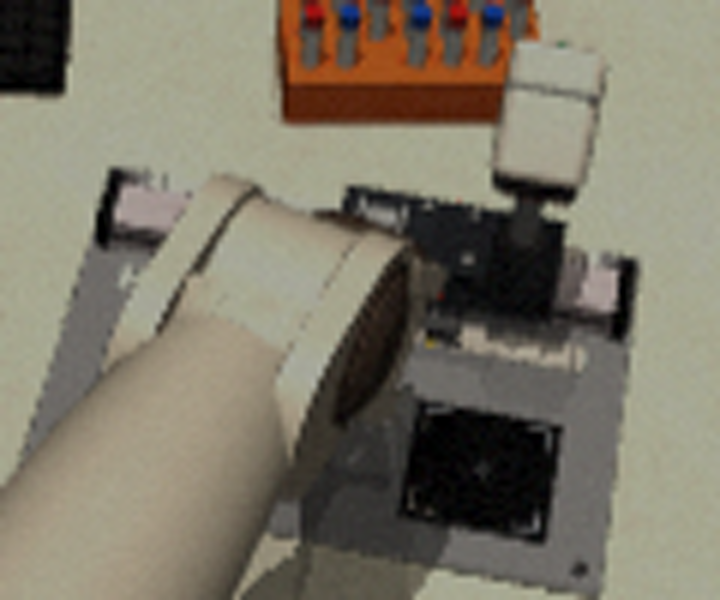

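```bash
python3 - <<'E'
from h import *
plan([.4496,-.2009,.24],[180,0,82],maxs=.03,maxt=6)
E
```

```text
7 rows; start [ 0.5107 -0.1599  0.128 ]
([-0.69, 0.48, -1.72], [5.94, -0.06, 0.03])
([-0.69, 0.3, -1.76], [5.94, -0.06, 0.03])
([-0.69, 0.11, -1.78], [5.94, -0.06, 0.03])
([-0.69, -0.07, -1.78], [5.94, -0.06, 0.03])
([-0.69, -0.26, -1.77], [5.94, -0.06, 0.03])
([-0.7, -0.44, -1.73], [5.94, -0.06, 0.03])
([-0.7, -0.61, -1.67], [5.94, -0.06, 0.03])
```

Call:
play_rows([
  [0.4,[-0.7,0.5,-1.7],[6,0,0]],
  [0.4,[-0.7,0.3,-1.75],[6,0,0]],
  [0.4,[-0.7,0.1,-1.8],[6,0,0]],
  [0.4,[-0.7,-0.05,-1.8],[6,0,0]],
  [0.4,[-0.7,-0.25,-1.75],[6,0,0]],
  [0.4,[-0.7,-0.45,-1.75],[6,0,0]],
  [0.4,[-0.7,-0.6,-1.7],[6,0,0]],
  [0.4,[0,0,0],[0,0,0]],
])

```text
time: 12.3
ee_pos: [0.4477, -0.2023, 0.2304]
tcp_rot: [-176.7, -0.6, 82.5]
wrist_force: [-0.1, 0.4, -0.0]
opening: 0.051
```

```bash
python3 - <<'E'
from h import *
o=get_obs(); print(o['ee_pos'],o['tcp_rot'],o['wrist_force'],o['q'])
p=camera('wrist'); save(p,'w13')
cv2.imwrite('pics/w13c.png',cv2.resize(p['img'][200:320,150:350,::-1],None,fx=4,fy=4,interpolation=cv2.INTER_CUBIC))
import pickle; pickle.dump([p],open('v13.pkl','wb'))
E
```

```text
[ 0.44771654 -0.20232191  0.23043236] [-176.74156152   -0.64668483   82.46037573] [-0.14928046  0.39339668 -0.04657612] [-2.41441181e+01 -2.18832829e-02  3.50334325e+00  9.68324873e+01
 -3.11939428e-01 -1.66138821e+01]
```

View pics/w13.png

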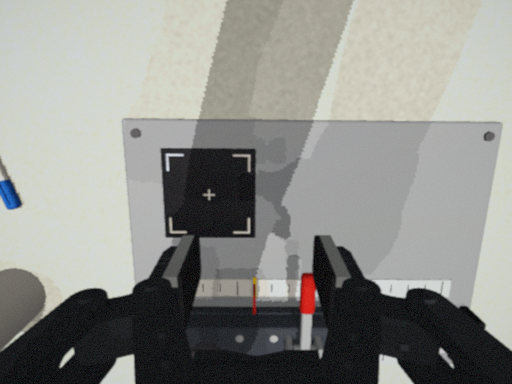

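View pics/w13c.png

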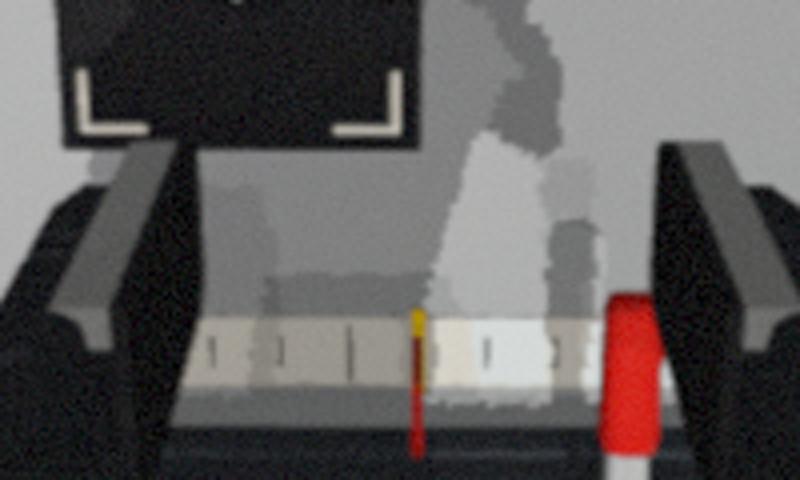

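```bash
python3 - <<'E'
from h import *
import pickle
p,=pickle.load(open('v13.pkl','rb'))
obs=[(p,(-.15,-.2,.008),(122.5,119)),(p,(-.15,.2,.008),(502,122.5)),(p,(-.07,-.11,.011),(209,194.5)),(p,(.04,-.08,.01),(150+351/4,200+352/4)),(p,(.04,-.04,.01),(150+487/4,200+352/4))]
q,r=fit(obs,[.55,-.15,-.14]); print(q[:2].round(4),np.degrees(q[2]).round(2)); print(r.round(1).tolist())
def st(X):
    c,s=np.cos(q[2]),np.sin(q[2]); d=X[:2]-q[:2]; return np.array([c*d[0]+s*d[1],-s*d[0]+c*d[1]]).round(4)
W=lambda u,v:(150+u/4,200+v/4)
print('griptip',st(atz(p,*W(630,300),.0845)),st(atz(p,*W(628,452),.0845)))
print('ptr',st(atz(p,*W(417,345),.0135)),st(atz(p,*W(417,452),.04)),'mark',st(atz(p,*W(418,318),.01)),st(atz(p,*W(421.5,385),.01)))
plan([.424,.303,.22],[180,0,153],maxs=.045)
E
```

```text
[ 0.5566 -0.1549] -8.03
[[-2.1, 0.4], [2.6, 0.4], [0.2, 1.1], [-0.3, -1.1], [0.1, -1.0]]
griptip [-0.0155 -0.0127] [ 0.0237 -0.0114]
ptr [ 0.037  -0.0605] [ 0.0539 -0.0605] mark [ 0.0304 -0.0602] [ 0.052 -0.059]
12 rows; start [ 0.4476 -0.2019  0.2297]
([4.14, -0.74, 0.17], [-0.19, -0.21, -5.88])
([4.2, -0.31, 0.15], [-0.19, -0.21, -5.88])
([4.21, 0.12, 0.14], [-0.19, -0.21, -5.88])
([4.18, 0.55, 0.12], [-0.19, -0.21, -5.88])
([4.1, 0.97, 0.11], [-0.19, -0.21, -5.88])
([3.98, 1.39, 0.1], [-0.19, -0.21, -5.88])
([3.81, 1.79, 0.09], [-0.19, -0.21, -5.88])
([3.61, 2.17, 0.08], [-0.19, -0.21, -5.88])
([3.37, 2.53, 0.08], [-0.19, -0.21, -5.88])
([3.09, 2.86, 0.08], [-0.19, -0.21, -5.88])
([2.79, 3.16, 0.08], [-0.19, -0.21, -5.88])
([2.45, 3.43, 0.08], [-0.19, -0.21, -5.88])
```

Call:
play_rows([
  [0.4,[4.1,-0.7,0.2],[-0.2,-0.2,-5.9]],
  [0.4,[4.2,-0.3,0.15],[-0.2,-0.2,-5.9]],
  [0.4,[4.2,0.1,0.15],[-0.2,-0.2,-5.9]],
  [0.4,[4.2,0.55,0.1],[-0.2,-0.2,-5.9]],
  [0.4,[4.1,1.0,0.1],[-0.2,-0.2,-5.9]],
  [0.4,[4.0,1.4,0.1],[-0.2,-0.2,-5.9]],
  [0.4,[3.8,1.8,0.1],[-0.2,-0.2,-5.9]],
  [0.4,[3.6,2.15,0.1],[-0.2,-0.2,-5.9]],
  [0.4,[3.35,2.5,0.1],[-0.2,-0.2,-5.9]],
  [0.4,[3.1,2.85,0.1],[-0.2,-0.2,-5.9]],
  [0.4,[2.6,3.0,0.1],[-0.2,-0.2,-5.9]],
  [0.4,[1.5,2.0,0.1],[-0.2,-0.2,-5.9]],
])

```text
time: 13.55
ee_pos: [0.4093, 0.3006, 0.206]
tcp_rot: [178.4, 0.9, 155.7]
wrist_force: [-0.3, -1.0, 0.3]
opening: 0.0511
```

```bash
python3 - <<'E'
from h import *
o=get_obs(); print(o['ee_pos'],o['tcp_rot'],o['wrist_force'],o['q'])
plan([.424,.303,.22],[180,0,153],maxs=.045)
E
```

```text
[0.40930342 0.30060419 0.20600371] [178.35664789   0.93313704 155.72627398] [-0.30873428 -1.00972497  0.30920745] [ 3.62973377e+01 -3.28811981e+00 -2.34131116e+00  8.90570767e+01
 -5.02026603e-03 -2.94424024e+01]
1 rows; start [0.4093 0.3006 0.206 ]
([-1.26, 0.86, -1.36], [1.67, 0.89, 2.74])
```

Call:
play_rows([
  [0.4,[-0.6,0.4,-0.7],[0.8,0.5,1.4]],
  [0.4,[-0.6,0.4,-0.6],[0.8,0.4,1.3]],
  [0.4,[0,0,0],[0,0,0]],
])

```text
time: 13.85
ee_pos: [0.42, 0.3068, 0.2161]
tcp_rot: [179.6, -0.0, 153.6]
wrist_force: [-0.3, 0.2, -0.9]
opening: 0.0516
```

```bash
python3 - <<'E'
from h import *
o=get_obs(); print(o['ee_pos'],o['tcp_rot'],o['q'])
p=camera('wrist'); save(p,'w14')
t=spotter.trace(p,'slide_mid'); print([(d['confidence'],d['pixels'].sum(),np.argwhere(d['pixels']).mean(0)) for d in t[:3]])
import pickle; pickle.dump([p],open('v14.pkl','wb'))
E
```

```text
[0.42000385 0.30678737 0.21607336] [ 1.79634156e+02 -4.26083515e-02  1.53583753e+02] [ 36.03683282   0.09224903   2.10137033  91.7044559    0.20697007
 -27.5462334 ]
[(0.87, np.int64(2108), array([182.49762808, 250.2357685 ]))]
```

View pics/w14.png

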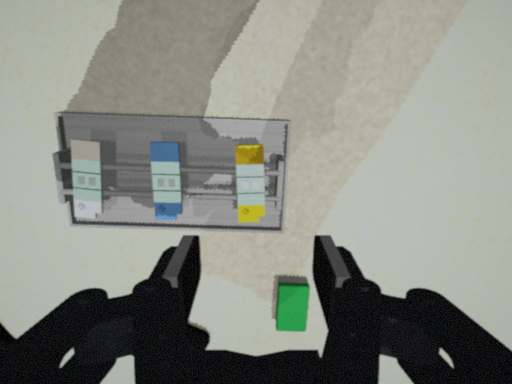

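```bash
python3 - <<'E'
import cv2
a=cv2.imread('pics/w14.png'); cv2.imwrite('pics/w14c.png',cv2.resize(a[130:240,210:300],None,fx=5.4,fy=5.4,interpolation=cv2.INTER_CUBIC))
E
```

```text
(no output)
```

View pics/w14c.png

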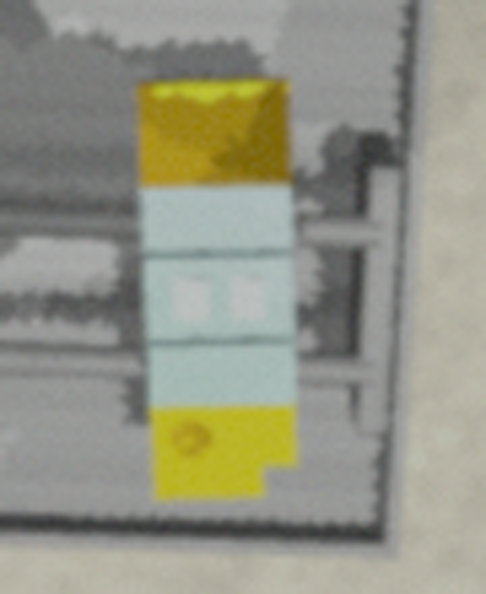

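```bash
python3 - <<'E'
from h import *
import pickle
p,=pickle.load(open('v14.pkl','rb'))
W=lambda u,v:(210+u/5.4,130+v/5.4)
pts=dict(pl=(138.5,82),pr=(291,82),ll=(155,499),nr=(298,467))
X={k:atz(p,*W(*v),.040) for k,v in pts.items()}
for k in X: print(k,X[k].round(4))
d=X['ll']-X['pl']; L=np.linalg.norm(d); u=d/L; print('len',L,'ang',np.degrees(np.arctan2(u[1],u[0])),'width',np.linalg.norm(X['pr']-X['pl']))
d2=X['nr']-X['pr']; print('right edge len',np.linalg.norm(d2),np.degrees(np.arctan2(d2[1],d2[0])))
o,dd=p['xyz'],0
print('plain mid',(X['pl']+X['pr'])/2)
E
```

```text
pl [0.4293 0.2817 0.04  ]
pr [0.4062 0.2931 0.04  ]
ll [0.4618 0.3508 0.04  ]
nr [0.4358 0.3567 0.04  ]
len 0.0763687988855895 ang 64.8579991515374 width 0.025786956225678722
right edge len 0.07012777803034807 65.05750130005976
plain mid [0.41775835 0.28741028 0.04      ]
```

```bash
python3 - <<'E'
from h import *
plan([.4182,.2883,.10],[180,0,155],maxs=.025)
E
```

```text
5 rows; start [0.4195 0.3061 0.2159]
([-0.14, -0.34, 2.32], [0.06, -0.01, -0.28])
([-0.13, -0.34, 2.32], [0.06, -0.01, -0.28])
([-0.13, -0.34, 2.32], [0.06, -0.01, -0.28])
([-0.13, -0.34, 2.32], [0.06, -0.01, -0.28])
([-0.13, -0.33, 2.32], [0.06, -0.01, -0.28])
```

Call:
play_rows([
  [0.6,[-0.13,-0.34,2.3],[0,0,-0.3]],
  [0.6,[-0.13,-0.34,2.3],[0,0,-0.3]],
  [0.6,[-0.13,-0.34,2.3],[0,0,-0.3]],
  [0.6,[-0.13,-0.34,2.3],[0,0,-0.3]],
  [0.6,[-0.13,-0.34,1.5],[0,0,-0.3]],
  [0.6,[0,0,0],[0,0,0]],
  [0.6,[0,0,0],[0,0,0]],
])

```text
time: 14.65
ee_pos: [0.4151, 0.2852, 0.1031]
tcp_rot: [179.2, 0.1, 155.1]
wrist_force: [-0.2, 0.5, 0.7]
opening: 0.0339
```

```bash
python3 - <<'E'
from h import *
o=get_obs(); print(o['ee_pos'],o['tcp_rot'],o['time'])
plan([.4182,.2883,.10],[180,0,155],maxs=.025)
p=camera('wrist'); save(p,'w15')
import pickle; pickle.dump([p],open('v15.pkl','wb'))
E
```

```text
[0.41513656 0.28516806 0.10308933] [1.79167157e+02 1.12375171e-01 1.55136264e+02] 14.65
1 rows; start [0.4151 0.2852 0.1031]
([-0.15, 0.41, 0.32], [0.83, 0.11, 0.14])
```

View pics/w15.png

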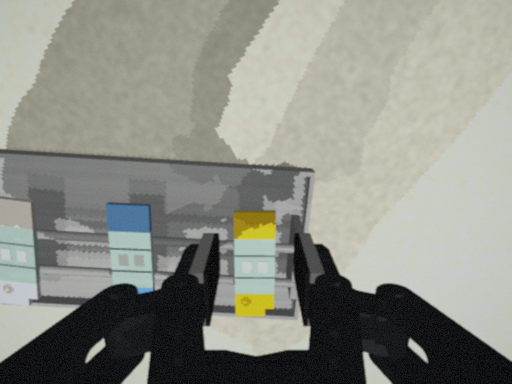

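```bash
python3 - <<'E'
from h import *
import pickle
p,=pickle.load(open('v15.pkl','rb'))
a=p['img'][200:325,215:300,::-1]; cv2.imwrite('pics/w15c.png',cv2.resize(a,None,fx=4.8,fy=4.8,interpolation=cv2.INTER_CUBIC))
X=[atz(p,*uv,.040) for uv in [(234.5,210.5),(275,210.5),(235,316),(265,316)]]
for x in X: print(x.round(4))
print((X[0]+X[1])/2, np.linalg.norm(X[2]-X[0]))
E
```

```text
[0.4289 0.2809 0.04  ]
[0.4064 0.2913 0.04  ]
[0.4624 0.3506 0.04  ]
[0.4438 0.3591 0.04  ]
[0.4176713  0.28608974 0.04      ] 0.07731388784377705
```

View pics/w15c.png

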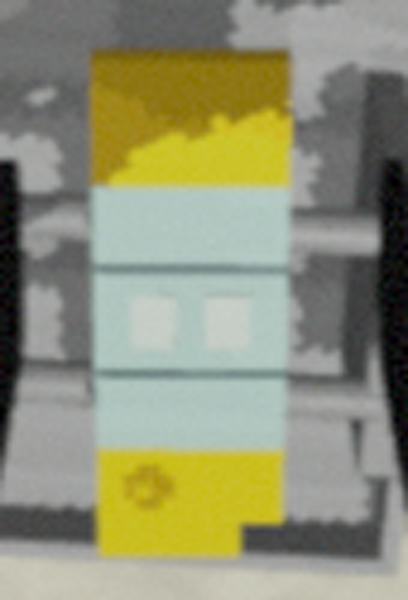

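Call:
play_rows([
  [0.6,[-0.05,0.15,0.6],[0.4,0,0]],
  [0.6,[-0.05,0.15,1.2],[0.4,0,0]],
  [0.6,[-0.05,0.1,1.2],[0,0,0]],
  [0.6,[0,0,1],[0,0,0]],
  [0.6,[0,0,0.5],[0,0,0]],
  [0.6,[0,0,0],[0,0,0]],
  [0.6,[0,0,0],[0,0,0]],
])

```text
time: 15.4
ee_pos: [0.4194, 0.2897, 0.0556]
tcp_rot: [179.9, 0.2, 155.2]
wrist_force: [0.3, -0.1, -0.2]
opening: 0.0343
```

```bash
python3 - <<'E'
from h import *
o=get_obs(); print(o['ee_pos'],o['tcp_rot'],o['time'])
plan([.4184,.2884,.033],[180,0,155],maxs=.03)
E
```

```text
[0.4194086  0.2896887  0.05558091] [179.90418738   0.18029083 155.16392653] 15.4
1 rows; start [0.4194 0.2897 0.0556]
([0.04, -0.16, 2.26], [0.1, 0.18, 0.16])
```

Call:
play_rows([
  [0.6,[0.04,-0.18,0.2],[0,0,0]],
  [0.6,[0,0,0.6],[0,0,0]],
  [0.6,[0,0,0.6],[0,0,0]],
  [0.6,[0,0,0.5],[0,0,0]],
  [0.6,[0,0,0.2],[0,0,0]],
  [0.6,[0,0,0],[0,0,0]],
])

```text
time: 16.0
ee_pos: [0.4186, 0.2882, 0.0336]
tcp_rot: [179.8, 0.2, 155.2]
wrist_force: [0.1, -0.4, 0.2]
opening: 0.0344
```

```bash
python3 - <<'E'
from h import *
o=get_obs(); print(o['ee_pos'],o['tcp_rot'],o['wrist_force'],o['time'])
plan([.4184,.2884,.033],[180,0,155],maxs=.03)
p=camera('wrist'); save(p,'w16')
s=camera('scene');cv2.imwrite('pics/sc16c.png',cv2.resize(s['img'][180:300,260:400,::-1],None,fx=5,fy=5,interpolation=cv2.INTER_CUBIC))
E
```

```text
[0.41861406 0.28822106 0.0335604 ] [179.83471259   0.22094928 155.15287869] [ 0.12967852 -0.39456362  0.16836778] 16.0
1 rows; start [0.4186 0.2882 0.0336]
([0.03, 0.01, 0.06], [0.17, 0.22, 0.15])
```

View pics/w16.png

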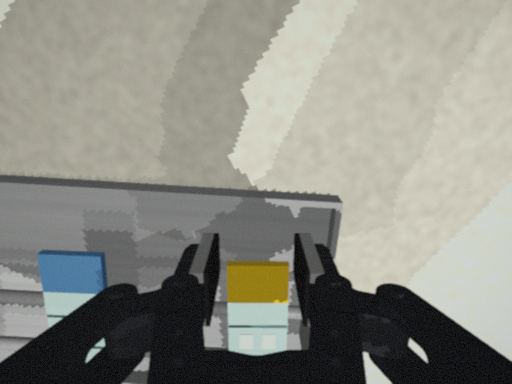

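View pics/sc16c.png

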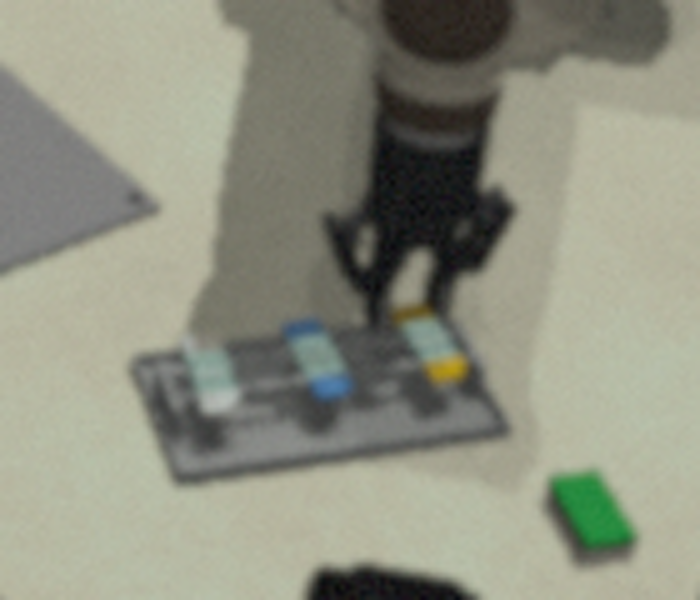

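Call:
play_rows([
  [1,[0,0,0],[0,0,0]],
  [1,[0,0,0],[0,0,0]],
  [1,[0,0,0],[0,0,0]],
], newtons=30)

```text
time: 16.4
ee_pos: [0.419, 0.2885, 0.0345]
tcp_rot: [179.8, 0.3, 155.2]
wrist_force: [-0.3, -0.3, 0.9]
opening: 0.0245
```

```bash
python3 - <<'E'
from h import *
o=get_obs(); print(o['ee_pos'],o['tcp_rot'],o['wrist_force'],o['time'])
p=camera('wrist'); save(p,'w17')
E
```

```text
[0.41901538 0.28852226 0.03452091] [179.77489115   0.2581269  155.15568279] [-0.34808449 -0.30559398  0.90586592] 16.4
```

View pics/w17.png

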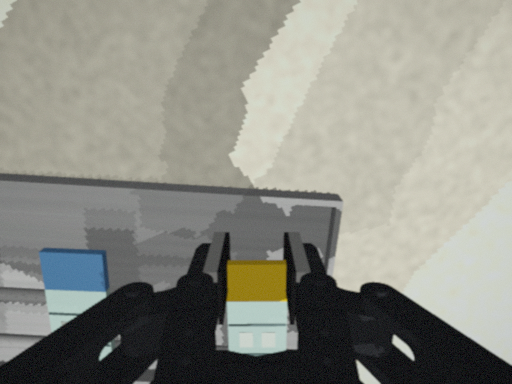

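Gripped at 24.5–26 mm. Lift straight up slowly.

Call:
play_rows([
  [1,[0,0,-0.3],[0,0,0]],
  [1,[0,0,-0.6],[0,0,0]],
  [1,[0,0,-1],[0,0,0]],
  [1,[0,0,-1.5],[0,0,0]],
  [1,[0,0,-2],[0,0,0]],
  [1,[0,0,-2.5],[0,0,0]],
  [1,[0,0,-2],[0,0,0]],
  [1,[0,0,-1],[0,0,0]],
  [1,[0,0,0],[0,0,0]],
])

```text
time: 17.35
ee_pos: [0.4184, 0.2884, 0.1528]
tcp_rot: [179.6, 0.3, 155.2]
wrist_force: [-0.3, -0.1, -0.7]
opening: 0.0247
```

```bash
python3 - <<'E'
from h import *
o=get_obs(); print(o['ee_pos'],o['tcp_rot'],o['wrist_force'],o['time'])
p=camera('wrist'); save(p,'w18')
s=camera('scene');cv2.imwrite('pics/sc18c.png',cv2.resize(s['img'][180:300,260:400,::-1],None,fx=5,fy=5,interpolation=cv2.INTER_CUBIC))
E
```

```text
[0.41842548 0.28837794 0.15282422] [179.64191972   0.33751689 155.15640695] [-0.27127544 -0.07025165 -0.74500241] 17.35
```

View pics/w18.png

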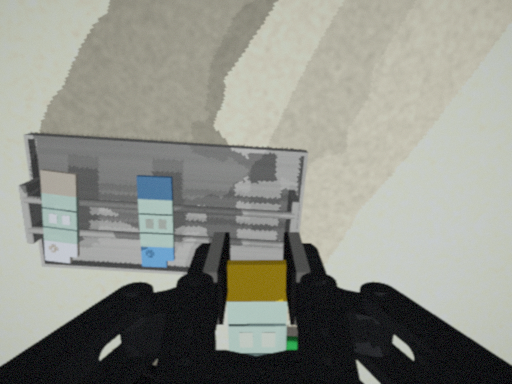

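View pics/sc18c.png

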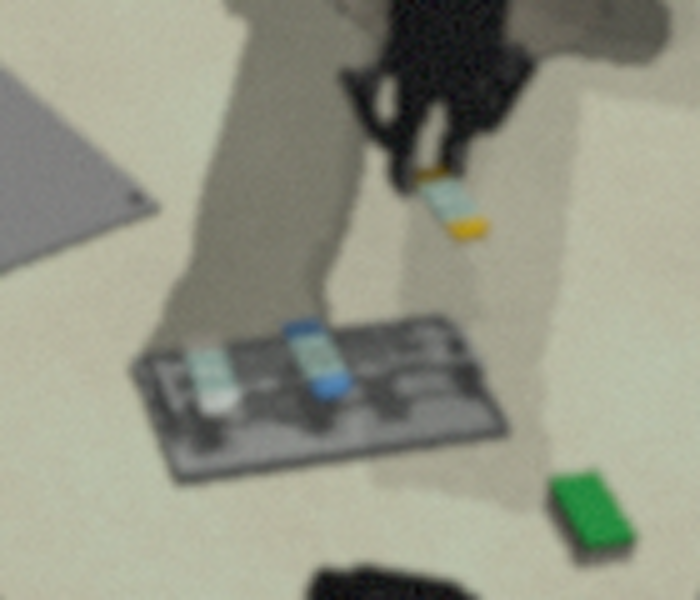

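```bash
python3 - <<'E'
from h import *
import pickle
p,=pickle.load(open('v13.pkl','rb')); print(atz(p,209,194.5,.011))
p,s,_=pickle.load(open('v1.pkl','rb')); print(atz(p,114,155,.011)); print(atz(SC,234.2,188.5,.011),atz(SI,310.4,228.2,.011))
plan([.409,-.245,.165],[180,0,82],n=22)
E
```

```text
[ 0.47070502 -0.25412251  0.011     ]
[ 0.4713377  -0.25457752  0.011     ]
[ 0.4705253  -0.25530951  0.011     ] [ 0.46555192 -0.25648973  0.011     ]
22 rows; start [0.4179 0.288  0.1509]
([-0.98, -2.22, -0.07], [0.02, 0.0, 3.33])
([-1.11, -2.15, -0.07], [0.02, 0.0, 3.33])
([-1.23, -2.09, -0.07], [0.02, 0.0, 3.33])
([-1.35, -2.01, -0.07], [0.02, 0.0, 3.33])
([-1.46, -1.93, -0.07], [0.02, 0.0, 3.33])
([-1.57, -1.84, -0.07], [0.02, 0.0, 3.33])
([-1.68, -1.75, -0.07], [0.02, 0.0, 3.33])
([-1.78, -1.65, -0.07], [0.02, 0.0, 3.33])
([-1.87, -1.54, -0.06], [0.02, 0.0, 3.33])
([-1.96, -1.43, -0.06], [0.02, 0.0, 3.33])
([-2.04, -1.31, -0.06], [0.02, 0.0, 3.33])
([-2.11, -1.19, -0.06], [0.02, 0.0, 3.33])
([-2.17, -1.07, -0.06], [0.02, 0.0, 3.33])
([-2.23, -0.94, -0.06], [0.02, 0.0, 3.33])
([-2.28, -0.81, -0.06], [0.02, 0.0, 3.33])
([-2.33, -0.68, -0.06], [0.02, 0.0, 3.33])
([-2.36, -0.54, -0.06], [0.02, 0.0, 3.33])
([-2.39, -0.4, -0.06], [0.02, 0.0, 3.33])
([-2.41, -0.26, -0.06], [0.02, 0.0, 3.33])
([-2.42, -0.12, -0.06], [0.02, 0.0, 3.33])
([-2.42, 0.02, -0.06], [0.02, 0.0, 3.33])
([-2.42, 0.16, -0.06], [0.02, 0.0, 3.33])
```

Call:
play_rows([
  [1,[-0.5,-1.1,-0.1],[0,0,1.6]],
  [1,[-1.0,-2.2,-0.1],[0,0,3.3]],
  [1,[-1.1,-2.15,-0.1],[0,0,3.3]],
  [1,[-1.25,-2.1,-0.1],[0,0,3.3]],
  [1,[-1.35,-2.0,-0.1],[0,0,3.3]],
  [1,[-1.45,-1.95,-0.1],[0,0,3.3]],
  [1,[-1.55,-1.85,-0.1],[0,0,3.3]],
  [1,[-1.7,-1.75,-0.1],[0,0,3.3]],
  [1,[-1.8,-1.65,-0.1],[0,0,3.3]],
  [1,[-1.85,-1.55,-0.1],[0,0,3.3]],
  [1,[-1.95,-1.45,-0.1],[0,0,3.3]],
  [1,[-2.05,-1.3,-0.1],[0,0,3.3]],
])

```text
time: 18.65
ee_pos: [0.3921, -0.0071, 0.1505]
tcp_rot: [-179.1, -0.0, 115.0]
wrist_force: [0.3, 0.4, 0.1]
opening: 0.0243
```

```bash
python3 - <<'E'
from h import *
print(get_obs()['q'].round(1),get_obs()['time'])
plan([.409,-.245,.165],[180,0,82],n=11)
E
```

```text
[ -0.8 -16.9 -20.1  87.6  -0.4 -25.8] 18.65
11 rows; start [ 0.3921 -0.0071  0.1505]
([-2.02, -0.78, -0.12], [-0.08, 0.02, 3.0])
([-2.06, -0.67, -0.12], [-0.08, 0.02, 3.0])
([-2.09, -0.56, -0.12], [-0.08, 0.02, 3.0])
([-2.12, -0.45, -0.13], [-0.08, 0.02, 3.0])
([-2.14, -0.34, -0.13], [-0.08, 0.02, 3.0])
([-2.16, -0.23, -0.13], [-0.08, 0.02, 3.0])
([-2.17, -0.11, -0.13], [-0.08, 0.02, 3.0])
([-2.17, 0.0, -0.13], [-0.08, 0.02, 3.0])
([-2.17, 0.11, -0.13], [-0.08, 0.02, 3.0])
([-2.16, 0.23, -0.13], [-0.08, 0.02, 3.0])
([-2.14, 0.34, -0.13], [-0.08, 0.02, 3.0])
```

Call:
play_rows([
  [1,[-2.0,-0.8,-0.15],[-0.1,0,3]],
  [1,[-2.05,-0.65,-0.15],[-0.1,0,3]],
  [1,[-2.1,-0.55,-0.15],[-0.1,0,3]],
  [1,[-2.1,-0.45,-0.15],[-0.1,0,3]],
  [1,[-2.15,-0.35,-0.15],[-0.1,0,3]],
  [1,[-2.15,-0.25,-0.15],[-0.1,0,3]],
  [1,[-2.15,-0.1,-0.15],[-0.1,0,3]],
  [1,[-2.1,0,-0.15],[-0.1,0,3]],
  [1,[-1.8,0.1,-0.15],[0,0,3]],
  [1,[-1.2,0.2,-0.1],[0,0,2]],
  [1,[-0.6,0.1,0],[0,0,1]],
  [1,[0,0,0],[0,0,0]],
])

```text
time: 19.85
ee_pos: [0.3914, -0.2291, 0.1544]
tcp_rot: [-179.0, 0.0, 82.4]
wrist_force: [-0.1, 0.6, -0.4]
opening: 0.0249
```

```bash
python3 - <<'E'
from h import *
print(get_obs()['q'].round(1),get_obs()['time'],get_obs()['tcp_rot'])
plan([.408,-.245,.125],[180,0,82],maxs=.015)
E
```

```text
[-30.1  -8.2 -12.5  86.6  -0.4 -22.5] 19.85 [-1.78973722e+02  3.14842131e-02  8.24114616e+01]
3 rows; start [ 0.3914 -0.2291  0.1544]
([-0.45, 0.64, 0.97], [-0.34, 0.01, 0.14])
([-0.45, 0.63, 0.97], [-0.34, 0.01, 0.14])
([-0.45, 0.63, 0.98], [-0.34, 0.01, 0.14])
```

Call:
play_rows([
  [1,[-0.4,0.6,0.9],[-0.3,0,0.1]],
  [1,[-0.45,0.6,1.0],[-0.3,0,0.1]],
  [1,[-0.45,0.6,1.0],[-0.3,0,0.1]],
  [1,[0,0,1.0],[0,0,0]],
  [1,[0,0,1.0],[0,0,0]],
  [1,[0,0,0.7],[0,0,0]],
  [1,[0,0,0],[0,0,0]],
])

```text
time: 20.55
ee_pos: [0.4079, -0.243, 0.0912]
tcp_rot: [-179.8, -0.1, 82.3]
wrist_force: [0.1, 0.2, 0.1]
opening: 0.0249
```

```bash
python3 - <<'E'
from h import *
print(get_obs()['q'].round(1),get_obs()['time'],get_obs()['tcp_rot'])
plan([.4076,-.2456,.0855],[180,0,82],maxs=.015)
for n in ['scene','side','wrist']:
    p=camera(n); save(p,n+'20')
    if n=='scene': cv2.imwrite('pics/sc20c.png',cv2.resize(p['img'][120:250,160:320,::-1],None,fx=4.5,fy=4.5,interpolation=cv2.INTER_CUBIC)); print(p['xyz'])
    if n=='side': cv2.imwrite('pics/si20c.png',cv2.resize(p['img'][170:270,250:370,::-1],None,fx=6,fy=6,interpolation=cv2.INTER_CUBIC))
E
```

```text
[-30.8  -5.3 -16.9  78.6  -0.  -23.1] 20.55 [-1.79793335e+02 -6.09827248e-02  8.23460112e+01]
1 rows; start [ 0.4079 -0.243   0.0912]
([-0.26, 0.0, 0.57], [-0.21, -0.06, 0.35])
[1.38280911 0.98957054 0.99714483]
```

View pics/sc20c.png

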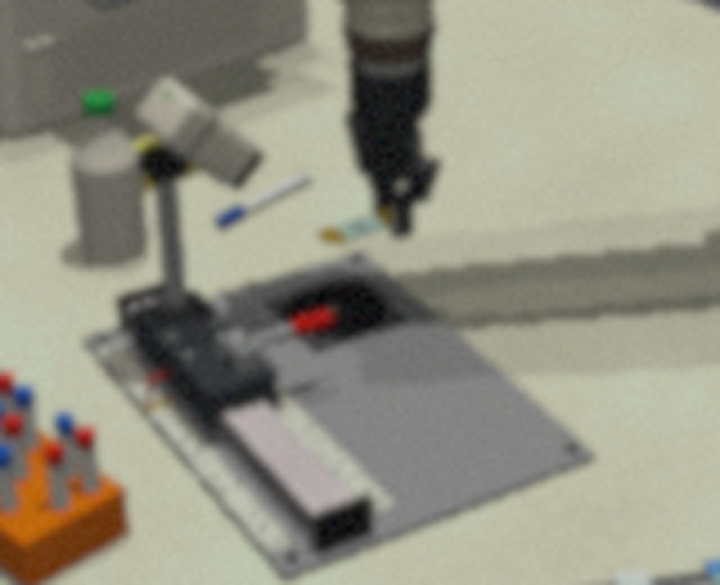

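View pics/si20c.png

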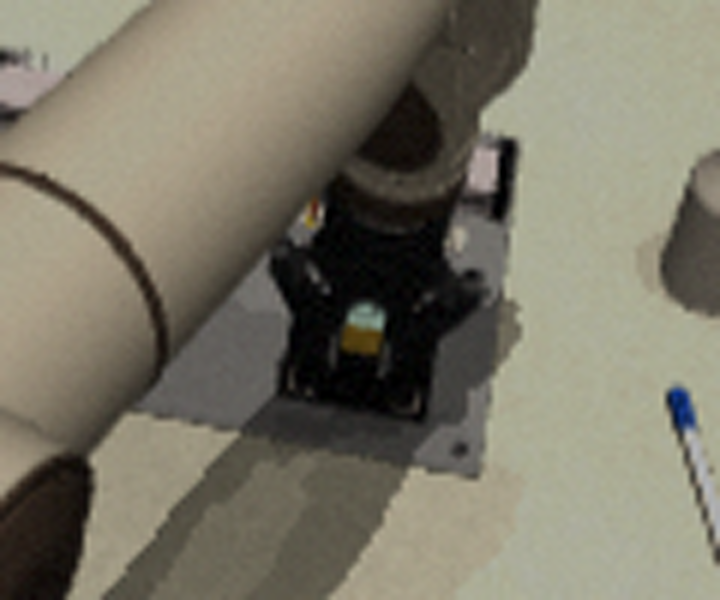

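View pics/wrist20.png

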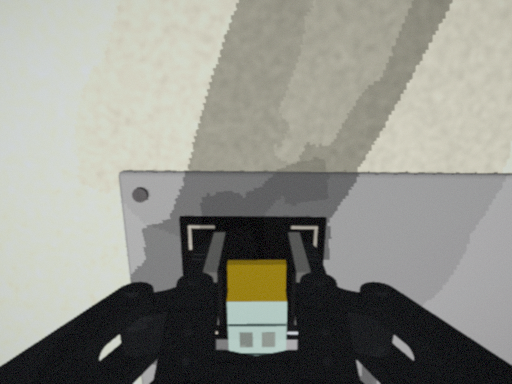

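Call:
play_rows([
  [1,[-0.13,0,0.28],[-0.1,0,0.2]],
  [1,[-0.13,0,0.28],[-0.1,0,0.2]],
  [1,[0,0,0],[0,0,0]],
  [1,[0,0,0],[0,0,0]],
])

```text
time: 21.1
ee_pos: [0.4089, -0.2468, 0.0884]
tcp_rot: [179.7, 0.1, 81.9]
wrist_force: [-0.4, 0.2, 0.1]
opening: 0.0248
```

```bash
python3 - <<'E'
from h import *
o=get_obs(); print(o['time'],o['ee_pos'],o['tcp_rot'],o['wrist_force'],o['qd'].round(2))
plan([.4076,-.2456,.0855],[180,0,82],maxs=.015)
p=camera('scene'); cv2.imwrite('pics/sc21c.png',cv2.resize(p['img'][150:200,205:275,::-1],None,fx=11,fy=11,interpolation=cv2.INTER_CUBIC))
R0=R.from_euler('xyz',o['tcp_rot'],degrees=True); b=np.array(o['ee_pos'])
f=lambda u,v:((u-205)*11,(v-150)*11)
for n,l in [('label',(0,.064,-.0055)),('L+',(.013,.074,-.0055)),('L-',(-.013,.074,-.0055)),('band+',(.013,.056,-.0055)),('band-',(-.013,.056,-.0055)),('plain+',(.013,-.002,-.0055))]:
    X=b+R0.apply(l); print(n,X.round(4),np.round(f(*proj(p,X)),0))
print('pad',np.round(f(*proj(p,[.471,-.2545,.011])),0))
w=camera('wrist'); save(w,'w21')
X=[atz(w,*uv,b[2]+.0055) for uv in [(227,261),(287,261)]]; print([R0.inv().apply(x-b).round(4) for x in X])
E
```

```text
21.1 [ 0.40887397 -0.24679011  0.08839568] [1.79721371e+02 5.68460390e-02 8.18970897e+01] [-0.35226773  0.22482971  0.08466941] [-0.21  0.09 -0.09 -0.18 -0.02  0.08]
1 rows; start [ 0.4089 -0.2468  0.0884]
([0.1, -0.14, 0.29], [0.28, 0.06, -0.1])
label [ 0.4722 -0.2558  0.0942] [310. 238.]
L+ [ 0.4839 -0.2443  0.0942] [304. 260.]
L- [ 0.4803 -0.2701  0.0943] [270. 230.]
band+ [ 0.4661 -0.2418  0.0942] [346. 247.]
band- [ 0.4625 -0.2675  0.0942] [312. 218.]
plain+ [ 0.4087 -0.2336  0.0939] [479. 207.]
pad [321. 425.]
[array([-0.0119, -0.0023, -0.0055]), array([ 0.0131, -0.0023, -0.0055])]
```

View pics/sc21c.png

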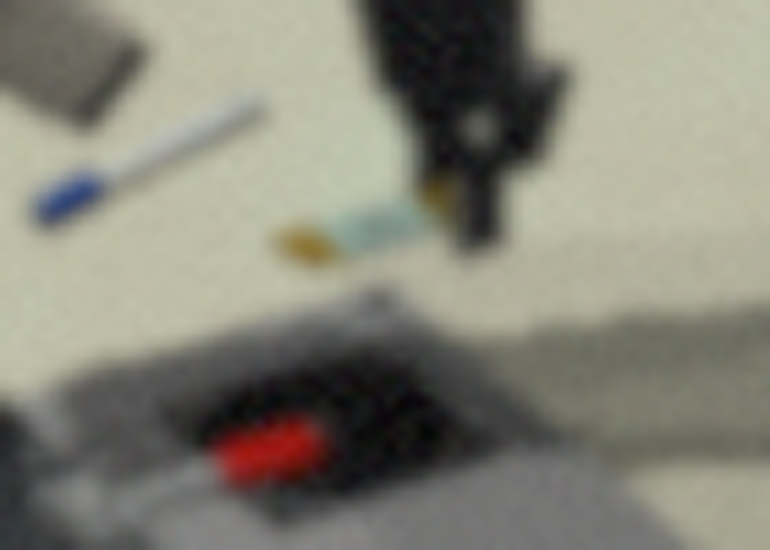

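View pics/w21.png

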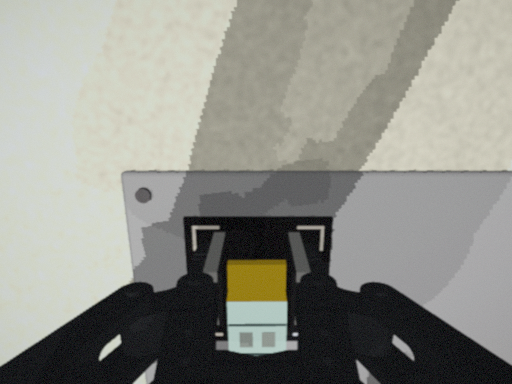

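Call:
play_rows([
  [1,[0.1,-0.12,0.2],[0.2,0,0]],
  [1,[0,0,0],[0,0,0]],
  [1,[0,0,0],[0,0,0]],
])

```text
time: 21.5
ee_pos: [0.4078, -0.2455, 0.0863]
tcp_rot: [179.9, 0.1, 81.9]
wrist_force: [-0.1, 0.1, -0.1]
opening: 0.0247
```

```bash
python3 - <<'E'
from h import *
o=get_obs(); print(o['time'],o['ee_pos'],o['tcp_rot'],o['wrist_force'],o['qd'].round(2))
R0=R.from_euler('xyz',o['tcp_rot'],degrees=True); b=np.array(o['ee_pos'])
print('label',b+R0.apply((0,.0637,-.0055)))
p=camera('scene'); save(p,'sc22'); cv2.imwrite('pics/sc22c.png',cv2.resize(p['img'][120:330,160:390,::-1],None,fx=2.8,fy=2.8,interpolation=cv2.INTER_CUBIC))
E
```

```text
21.5 [ 0.40778502 -0.24546071  0.08628407] [1.79941020e+02 5.14073953e-02 8.19042639e+01] [-0.14787108  0.06187361 -0.08921298] [-0.01  0.01 -0.29 -0.02 -0.01  0.13]
label [ 0.47084526 -0.25442568  0.09184964]
```

View pics/sc22c.png

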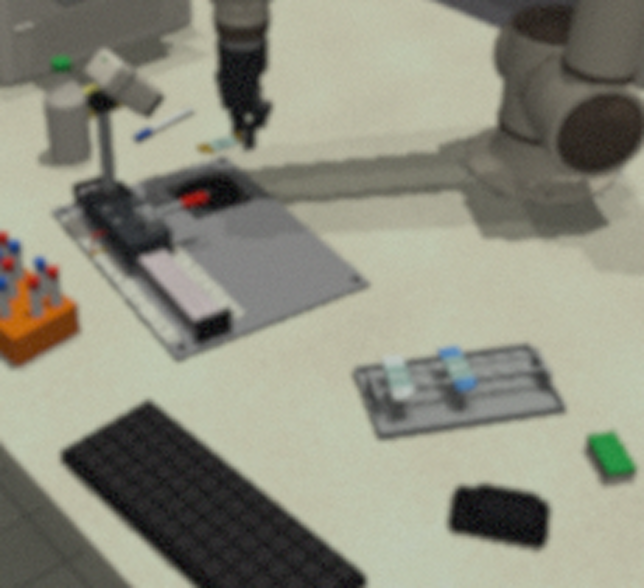

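```bash
python3 -c "
from workcell import job_done,get_obs
print(get_obs()['opening']); print(job_done())"
```

```text
0.024774285365235935
the job is handed in; nothing more can be done
None
```

The job is handed in at about 21.5 s on the robot's clock. The carriage is locked at the mark and the yellow slide is held over the reading pad.

**Lever and carriage:** I gripped the lever, raised it about 50° and slid the carriage about 108 mm. I then pressed the lever flat and let go. A look from above afterwards put the pointer about 0.8 mm past the mark towards −y. An earlier picture, taken before I pressed the lever down, had shown about 0 to 0.3 mm. I left it, since the mark is 4 mm wide. The lever's grip measured the same as when it lay flat at the start.

**Slide:** I took it by its plain end, on the long edges, and lifted it straight up. In the pictures the blue and white slides and the rack looked unmoved.

**Final pose:** The slide is label up, level to about 0.1° by the arm's reading, with the notched end pointing at the reader.

| | x (m) | y (m) | z (m) |
|---|---|---|---|
| Label end, worked out from the arm pose | 0.4708 | −0.2544 | 0.0918 |
| Reading spot, as measured | 0.471 | −0.2545 | 0.091 |

The scene picture, taken just before the last small correction, put the label about half a pixel (under 1 mm) lower than this worked-out position. The side camera's estimate of the pad centre was about 5 mm off in x from the other three views, so I did not use it. The grip held steady at a 25 mm opening with no notable force on the wrist.

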